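# Tip the nutmegs into the weighing bowl

### The arm

A 6-joint arm with a two-finger parallel gripper is mounted at the origin on the work surface. World frame = base frame: x ahead of the robot, y to its left, z up, the work surface at z = 0. Lengths are in m, angles in rad, forces in N, time in s.
With the tool pointing down it reaches from about 0.275 to 0.825 m from the base axis. Payload 5.2 kg.
Tool frame: the origin (TCP) lies where the fingers leave the gripper's body, on its centre line; the fingertips stand 84 mm ahead of it and the grasp point (between the pads) lies 65 mm ahead of it; z points along the fingers, y is the direction in which the jaws open and shut (so a half turn about z gives the same grasp; the last joint's range is limited). The gripper opens to 93 mm and grips with 3 to 60 N. Pads are 15 mm wide; open, the fingers measure 128 mm over their backs; the gripper's body (75 mm by 188 mm) begins 65 mm behind the grasp point.
Start: joints at [0.936, 0.259, 1.535, -0, 1.348, -0.203], TCP at [0.23, 0.5, 0.303] pointing down, gripper open.
Joint ranges: [-3.14, 3.14], [-0.91, 2.08], [0.19, 2.58], [-1.22, 4.36], [0.22, 2.71], [-3.12, 3.12]. Speed limits (rad/s): [2.57, 2.57, 3.14, 3.14, 3.14, 3.14].

### API

Orientations are given as a 3x3 rotation matrix whose columns are the frame's x, y, z axes.
In Python, from workcell import telemetry, imaging, bot gives the robot as it stands.
- The arm moves only by the tool carry_out, never from a script. Its argument "moves" is a list that holds one entry, the list of rows, each a list of 7 numbers: the opening, from -1 (shut) to 1 (fully open), then the shift along the tool's x, y, z normalised to -1 to 1, where 1 is 0.02 m, then the turn, a rotation vector about the tool's x, y, z normalised to -1 to 1, where 1 is 0.08 rad. A call has 1 to 20 rows; each row shifts and turns the commanded pose from where the row before left it, along the tool's axes as they then stand; what a row does not reach is not made up. A row lasts 1/12 s, in which the tool goes at most 41.7 mm and 7.16 degrees, less where a joint would pass 70% of its speed; a pose out of reach is approached as far as the arm can. A call with a number of a shift or a turn outside -1 to 1 is refused whole. A call with a gripper value outside its range is refused whole. The fingers move at their own pace and stop on an object; "squeeze" is the grip in N (left out, the last holds). Time passes only in rows, so rows that do not move let the fingers close. It gives the time, the measured TCP pose, the force and the opening at its end, in the units of the state.
- telemetry.get_state(): the state, without advancing time (a new reading comes with each control period).
- imaging.get_image(name): name is "scene" or "top" or "wrist"; returns a dict with "pixels" (420x560x3 uint8, red, green, blue), "z_map" (420x560 float32, m along the optical axis (not along the pixel's ray), 0 where there is no reading), "intrinsics" (3x3 intrinsics, pixels), "k1" (the pictures are not rectified: a ray, as slopes to the right and down, at radius r is drawn at 1 + k1 r^2 times it, then the intrinsics apply), "world_to_cam" (4x4, takes a point from world to camera coordinates); the wrist camera has in their place "mount" (4x4, takes a point from camera to tool coordinates, whose origin is the TCP and whose axes are the flange's). Camera axes: x right, y up, looking along -z (the intrinsics and any distortion apply to the point x, -y, -z); pixel columns grow to the right and rows downward; lengths in m; the calibration is good to about 2 mm. A picture is of the moment at which its call begins: read the wrist's pose just before it.
- bot.close_job(): hands the job in, once; it reports no verdict.
The state is a dict: "clock": time; "joint_pos": joint angles; "joint_vel": joint speeds; "effort": joint torques, N m; "tool_pos": TCP position; "tcp_rot": TCP orientation; "contact_force": force on the tool from outside, world axes, zero at the start; "ft_torque": the same for the moment, N m; "gripper_width": opening from 0.0 (shut) to 1.0 (fully open).
Only numpy, scipy, OpenCV 4.12 (cv2) and the standard library are available. Lean on these libraries where they do the work, as an engineer would, in place of code of your own. Each camera call takes 0.05 s, during which the arm holds its last target.

### The job

Lift the spouted jug out from between the canisters, stand it on clear counter with its spout turned towards the weighing bowl on the scale, and let go of it. Then take it by its handle and tip all the nutmegs out over the spout, low over that bowl, and stand the empty jug upright on the counter again, clear of the canisters. Leave the other things on the counter where they are.

Things in the scene. Friction and masses are not known exactly. Their poses are not given: they have to be found in the camera images.
- jug_mid (a point): The jug: bright metal, 90 mm high, about 0.26 kg (varies by a quarter), holding four nutmegs. Point on the axis of its round body, half-way up (45 mm above its underside). x towards the spout, y across, z up. Body 62 mm across with upright 3 mm walls (20 flat facets, one at +y, one at -y, good to pinch), open on top; its floor is 5 mm thick. The other jug entries are fixed to it.
- jug_lip (a point): Middle of the jug's pouring lip: 74 mm in +x of and 43 mm above jug_mid; axes alike. The spout is an open channel, 53 mm wide inside at the body and 40 at the lip; its floor leans out by 32 degrees from upright, from near the jug's floor up to the lip. The nutmegs (slippery) slide and roll out as the jug is tipped to 70 to 85 degrees spout down, held there a second.
- jug_handle: The jug's handle, opposite the spout: a D-shaped strap 14 mm wide (y). Origin at the centre of its upright outer bar, 62 mm behind the jug's axis (-x), 52 mm above its underside; axes as jug_mid. The bar is 12 mm thick (x), 58 mm tall; two arms 10 mm thick, 24 mm above and below the origin, join it to the body; 25 mm free between bar and body.
- rack: Fixed low rack with two steel canisters with black lids, 68 across, 92 high. Origin on the counter where the jug stands at the start; canister axes at x = 76, y = +50 and -50 mm in this frame, on a dark 8 mm plate 90 by 190 mm centred at x = 80 mm. The jug's handle starts between the canisters with about 9 mm free either side: no room for fingers; the spout points to about -x of this frame.
- weigh_in (a point): Centre of the inner floor of the weighing bowl, a round steel bowl on the white kitchen scale, all fixed; 64 mm above the counter. The inner floor is about 118 across; the rim 176 across, 112 mm above the counter. The scale's case is 200 by 200 mm, 46 high; its centre lies 12 mm from this point towards -x of this frame.
- nutmeg0_mid (a point): Centre of one of the four whole nutmegs that start in the jug: brown, egg-shaped, 20 mm across, 24 mm long, 10 g.
- nutmeg1_mid (a point): Centre of one of the four whole nutmegs that start in the jug: brown, egg-shaped, 20 mm across, 24 mm long, 10 g.
- nutmeg2_mid (a point): Centre of one of the four whole nutmegs that start in the jug: brown, egg-shaped, 20 mm across, 24 mm long, 10 g.
- nutmeg3_mid (a point): Centre of one of the four whole nutmegs that start in the jug: brown, egg-shaped, 20 mm across, 24 mm long, 10 g.
- mug_mid (a point): Bystander: round steel mug without a spout, 76 across, 85 high, its handle reaching 75 mm from the axis. Point at its centre, half-way up; z up. Handle towards +y.
- jar_mid (a point): Bystander: clear glass jar with dark lid, 68 across, 85 high. Point at its centre, half-way up; z up.
- bottle_mid (a point): Bystander: amber glass bottle, 62 across, 200 high. Point at its centre, half-way up; z up.
- bowl_mid (a point): Bystander: small empty steel bowl, 116 across, 45 high, standing straight on the counter. Point at its centre, half-way up; z up.
- can_mid (a point): Bystander: tin can, 72 across, 95 high. Point at its centre, half-way up; z up.
- mill_mid (a point): Bystander: turned wooden pepper mill, 52 across, 132 high. Point at its centre, half-way up; z up.

How it is judged:
On the way, in this order (a step that is already met when the one before it is completed fails the run):
1. the jug stands upright, let go, on the counter over 120 mm from its first spot, spout towards the weighing bowl (bowl's centre within 60 mm of the line handle-spout) (height (world z) of jug_mid below 0.053 m and angle between jug_mid's own z axis and vertical below 0.1 rad and contact force between the fingers and jug below 0.1 N and horizontal distance between jug_mid and rack above 0.12 m and y of weigh_in in the frame of jug_mid between -0.06 and 0.06 m and x of weigh_in in the frame of jug_mid above 0.05 m), for 0.2 s.
2. held by its handle, the jug is tipped over 0.9 rad, its lip over the weighing bowl (within 90 mm of its centre) and below 260 mm (angle between jug_mid's own z axis and vertical above 0.9 rad and horizontal distance between jug_lip and weigh_in below 0.09 m and height (world z) of jug_lip below 0.26 m and contact force between the fingers and jug_handle above 1 N), for 0.05 s.
At the end, for the whole second after the job is handed in: All four nutmegs lie in the weighing bowl (within 85 mm of its centre, above its floor, not above its rim), and the jug stands upright (within 0.1 rad) and still on the counter, let go, more than 120 mm from its first spot between the canisters (horizontal distance between each of nutmeg0_mid, nutmeg1_mid, nutmeg2_mid, nutmeg3_mid and weigh_in below 0.085 m and height (world z) of nutmeg0_mid between 0.066 and 0.125 m and height (world z) of nutmeg1_mid between 0.066 and 0.125 m and height (world z) of nutmeg2_mid between 0.066 and 0.125 m and height (world z) of nutmeg3_mid between 0.066 and 0.125 m and height (world z) of jug_mid below 0.053 m and angle between jug_mid's own z axis and vertical below 0.1 rad and contact force between the fingers and jug below 0.1 N and horizontal distance between jug_mid and rack above 0.12 m and linear speed of jug below 0.03 m/s); the robot touches nothing.
It fails at once if a bystander is moved by more than 30 mm (distance of any of mug_mid, jar_mid, bottle_mid, bowl_mid, can_mid, mill_mid from where it was at the start of the episode above 0.03 m).
It fails at once if a bystander is tipped over (angle between any of mug_mid, jar_mid, bottle_mid, bowl_mid, can_mid, mill_mid's own z axis and vertical above 0.5 rad).
It also fails if it takes over 72 s, if anything falls off the work surface, if the arm or the gripper's body presses on something with over 40 N, if the wrist force passes 120 N, or if a joint passes its speed limit or range.

## Working session

There is one attempt and no reset: what is moved stays moved. The work goes in short steps, Python scripts to look and compute and a tool call to move; the robot and the scene stay as the last step left them, time stands still between calls to the robot, and variables do not carry over. Pictures are saved under pics/ and viewed, and the job is handed in when it is done.

Besides the shell and the picture viewer there is one more tool, called after ">>>" as name(argument=value, ...), one argument or row to a line, values as JSON. carry_out: Moves the arm, as the interface text tells. Scaled input: -1 to 1 covers 0.02 m each way for a shift and 0.08 rad each way for a turn. Its arguments: {"type":"object","properties":{"moves":{"type":"array"},"squeeze":{"type":"number"}},"required":["moves"]}

```bash
ls; mkdir -p pics; python3 - <<'E'
from workcell import telemetry, imaging, bot
import cv2,numpy as np
s=telemetry.get_state();print(s)
for n in("scene","top","wrist"):
    i=imaging.get_image(n);cv2.imwrite(f"pics/{n}0.png",i["pixels"][:,:,::-1]);np.savez(f"{n}0.npz",**i)
    print(n,i["intrinsics"],i["k1"],i.get("world_to_cam",i.get("mount")))
E
```

```text
pics
{'clock': 0.0, 'joint_pos': array([ 9.36203011e-01,  2.59339753e-01,  1.53610700e+00, -2.91518003e-05,
        1.34799391e+00, -2.02803209e-01]), 'joint_vel': array([ 0.00032929, -0.00035607,  0.00186135,  0.00189955,  0.00139025,
       -0.00057202]), 'effort': array([-2.36165579e-03, -4.37303209e+01, -2.84000641e+01,  7.19346665e-02,
        4.12958278e-02, -5.98949873e-05]), 'tool_pos': array([0.22991363, 0.49918923, 0.30190972]), 'tcp_rot': array([[-9.08220572e-01,  4.18490431e-01, -1.07269654e-03],
       [ 4.18491664e-01,  9.08219391e-01, -1.50508133e-03],
       [ 3.44381661e-04, -1.81586038e-03, -9.99998292e-01]]), 'contact_force': array([-0.30663577, -0.14201548, -0.6210293 ]), 'ft_torque': array([ 0.02377907, -0.03282448, -0.00901636]), 'gripper_width': 1.0021509702678917}
scene [[412.11048645   0.         285.58776142]
 [  0.         412.11048645 208.32856165]
 [  0.           0.           1.        ]] -0.06794734146275028 [[-0.75929052  0.65066065 -0.01089159  0.40887692]
 [-0.52359899 -0.60090582  0.60395057  0.21307734]
 [ 0.38642205  0.46427677  0.79694735 -1.44430389]
 [ 0.          0.          0.          1.        ]]
top [[534.59138331   0.         287.26898734]
 [  0.         534.59138331 215.08046046]
 [  0.           0.           1.        ]] -0.0020821838320410654 [[ 0.0237648  -0.9995489  -0.01836396  0.01576935]
 [ 0.99784599  0.02259282  0.06158695 -0.52998057]
 [-0.06114427 -0.01978801  0.99793277 -1.32544374]
 [ 0.          0.          0.          1.        ]]
wrist [[316.55828466   0.         277.38085312]
 [  0.         316.55828466 209.25309478]
 [  0.           0.           1.        ]] -0.012334214458501911 [[ 7.13076703e-04  9.64067881e-01  2.65655064e-01  7.35976310e-02]
 [ 9.99999695e-01 -6.02398046e-04 -4.98104104e-04  8.27917026e-04]
 [-3.20176077e-04  2.65655338e-01 -9.64068016e-01 -8.17527360e-02]
 [ 0.00000000e+00  0.00000000e+00  0.00000000e+00  1.00000000e+00]]
```

View pics/scene0.png

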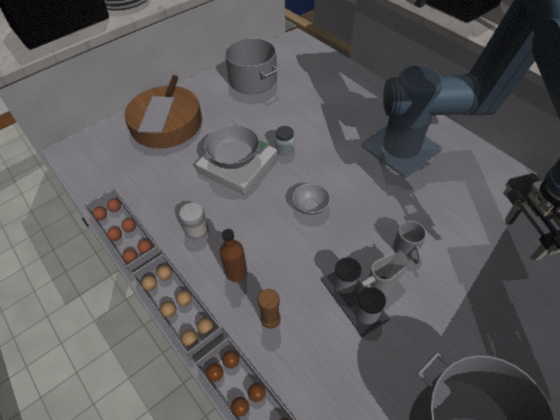

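View pics/top0.png

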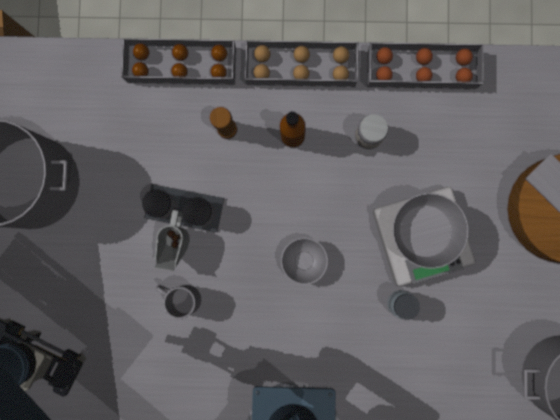

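View pics/wrist0.png

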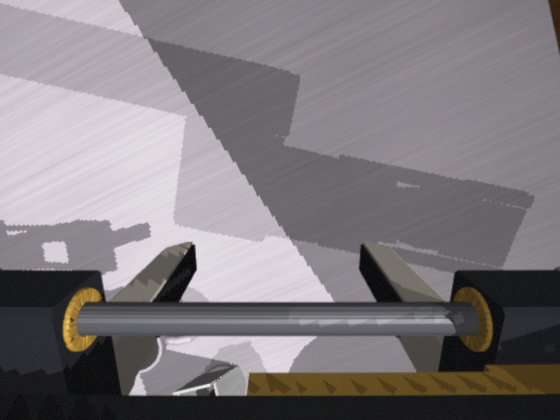

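Top view: jug at about (170,242), spout down-image, handle between canister lids (157,203) and (196,211). Weighing bowl is at (430,231), small bowl (304,261), mug (180,302), bottle (292,128), mill (223,122).

```bash
cat > h.py <<'E'
import numpy as np,cv2
def load(n): return dict(np.load(n,allow_pickle=True))
def und(i,uv):
    K=i["intrinsics"];k=float(i["k1"])
    uv=np.asarray(uv,float).reshape(-1,1,2)
    return cv2.undistortPoints(uv,K,np.array([k,0,0,0,0.]))[:,0]
def c2w(i,T=None):
    return np.linalg.inv(i["world_to_cam"]) if T is None else T@i["mount"]
def plane(i,uv,z,T=None):
    s=und(i,uv);M=c2w(i,T);d=np.c_[s[:,0],-s[:,1],-np.ones(len(s))]@M[:3,:3].T;o=M[:3,3]
    return o+d*((z-o[2])/d[:,2])[:,None]
def cloud(i,T=None):
    h,w=i["z_map"].shape;u,v=np.meshgrid(np.arange(w),np.arange(h))
    s=und(i,np.c_[u.ravel(),v.ravel()]);M=c2w(i,T)
    z=i["z_map"].ravel()[:,None]
    p=np.c_[s[:,0],-s[:,1],-np.ones(len(s))]*z
    P=p@M[:3,:3].T+M[:3,3];P[z[:,0]==0]=np.nan
    return P.reshape(h,w,3)
def toolT(s):
    T=np.eye(4);T[:3,:3]=s["tcp_rot"];T[:3,3]=s["tool_pos"];return T
def proj(i,P,T=None):
    W=i["world_to_cam"] if T is None else np.linalg.inv(T@i["mount"])
    p=np.asarray(P).reshape(-1,3)@W[:3,:3].T+W[:3,3]
    x,y=p[:,0]/-p[:,2],-p[:,1]/-p[:,2];r=1+float(i["k1"])*(x*x+y*y);K=i["intrinsics"]
    return np.c_[K[0,0]*x*r+K[0,2],K[1,1]*y*r+K[1,2]]
E
python3 - <<'E'
from h import *
i=load("top0.npz");C=cloud(i)
im=i["pixels"][:,:,::-1]
c=im[170:330,120:280];cv2.imwrite("pics/c1.png",cv2.resize(c,None,fx=4,fy=4,interpolation=cv2.INTER_CUBIC)[:600])
c=im[170:300,360:500];cv2.imwrite("pics/c2.png",cv2.resize(c,None,fx=4,fy=4,interpolation=cv2.INTER_CUBIC))
for n,(u,v) in dict(can1=(157,203),can2=(196,211),mug=(180,302),bowl=(304,261),bottle=(292,118),mill=(221,116),jar=(404,305),can=(372,128),wfloor=(430,231),counter=(260,300)).items():print(n,C[v,u].round(3))
E
```

```text
can1 [0.547 0.337 0.093]
can2 [0.53  0.244 0.092]
mug [ 0.304  0.294 -0.002]
bowl [ 0.415 -0.017  0.004]
bottle [0.731 0.019 0.2  ]
mill [0.749 0.185 0.137]
jar [ 0.32  -0.253  0.083]
can [ 0.737 -0.17   0.096]
wfloor [ 0.496 -0.317  0.063]
counter [0.315 0.092 0.005]
```

View pics/c1.png

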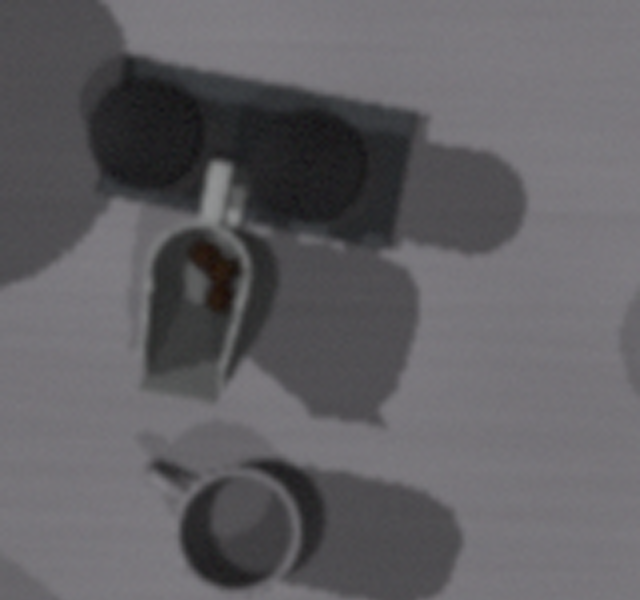

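View pics/c2.png

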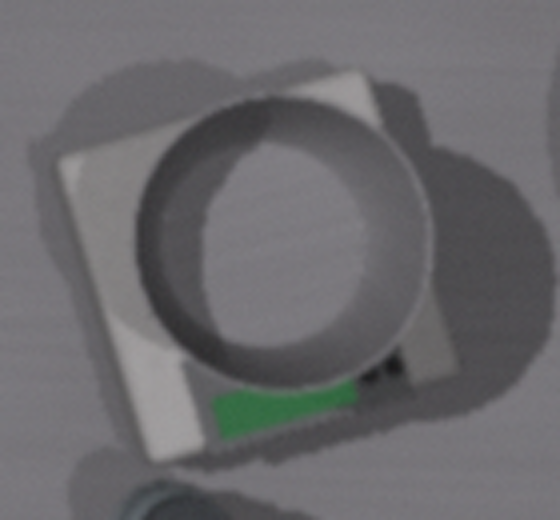

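```bash
python3 - <<'E'
from h import *
i=load("top0.npz");C=cloud(i);Z=C[:,:,2]
def circ(u0,u1,v0,v1,z0,z1):
    m=np.zeros(Z.shape,np.uint8);s=(slice(v0,v1),slice(u0,u1));m[s]=((Z[s]>z0)&(Z[s]<z1))
    n,l,st,_=cv2.connectedComponentsWithStats(m);k=1+np.argmax(st[1:,4])
    P=C[l==k];c,r=cv2.minEnclosingCircle(P[:,:2].astype(np.float32));return np.round([*c,r,*np.median(P,0)],3)
print("lid1",circ(138,174,185,220,.085,.1))
print("lid2",circ(180,214,190,228,.085,.1))
print("bowlrim",circ(380,480,185,280,.1,.125))
print("mug",circ(163,205,280,325,.07,.1))
print("sbowl",circ(275,335,230,290,.035,.06))
print("jar",circ(385,425,285,325,.07,.1))
print("can",circ(350,395,105,155,.08,.11))
print("bottle",circ(270,310,100,155,.17,.22))
print("mill",circ(205,240,95,140,.1,.15))
f=lambda x,y:(120+x/4-.375,170+y/4-.375)
print("lip",plane(i,[f(142,386),f(218,399)],.088).round(4))
print("handle end", plane(i,[f(210,160),f(232,162),f(203,222),f(226,226)],.081).round(4))
print("rim sides", plane(i,[f(150,280),f(250,265),f(200,226)],.09).round(4))
E
```

```text
lid1 [0.546 0.341 0.035 0.546 0.34  0.092]
lid2 [0.529 0.242 0.034 0.529 0.242 0.092]
bowlrim [ 0.495 -0.306  0.088  0.498 -0.334  0.109]
mug [0.316 0.283 0.044 0.314 0.284 0.084]
sbowl [ 0.416 -0.016  0.057  0.415 -0.017  0.043]
jar [ 0.315 -0.259  0.031  0.316 -0.258  0.085]
can [ 0.737 -0.174  0.036  0.735 -0.172  0.095]
bottle [0.732 0.019 0.015 0.731 0.019 0.2  ]
mill [0.746 0.187 0.026 0.744 0.185 0.132]
lip [[0.3967 0.3373 0.088 ]
 [0.3901 0.2918 0.088 ]]
handle end [[0.5324 0.3035 0.081 ]
 [0.5315 0.2902 0.081 ]
 [0.4951 0.3063 0.081 ]
 [0.493  0.2924 0.081 ]]
rim sides [[0.4595 0.3345 0.09  ]
 [0.4698 0.2752 0.09  ]
 [0.4923 0.3059 0.09  ]]
```

>>> carry_out(
  moves=[
    [[1, -0.98, -0.26, 0, 0, 0, 0], [1, -0.98, -0.26, 0, 0, 0, 0], [1, -0.98, -0.26, 0, 0, 0, 0], [1, -0.98, -0.26, 0, 0, 0, 0], [1, -0.98, -0.26, 0, 0, 0, 0], [1, -0.98, -0.26, 0, 0, 0, 0], [1, -0.98, -0.26, 0, 0, 0, 0], [1, -0.98, -0.26, 0, 0, 0, 0], [1, -0.98, -0.26, 0, 0, 0, 0], [1, -0.98, -0.26, 0, 0, 0, 0], [1, -0.98, -0.26, 0, 0, 0, 0], [1, -0.98, -0.26, 0, 0, 0, 0], [1, -0.98, -0.26, 0, 0, 0, 0], [1, -0.98, -0.26, 0, 0, 0, 0], [1, -0.98, -0.26, 0, 0, 0, 0], [1, 0, 0, 0, 0, 0, 1], [1, 0, 0, 0, 0, 0, 1], [1, 0, 0, 0, 0, 0, 1], [1, 0, 0, 0, 0, 0, 1], [1, 0, 0, 0, 0, 0, 1]],
  ],
)

```text
clock: 1.82
tool_pos: [0.4645, 0.3055, 0.3023]
tcp_rot: [[-0.67, 0.742, -0.001], [0.742, 0.67, -0.0], [0.0, -0.001, -1.0]]
contact_force: [0.5, -0.6, 0.8]
gripper_width: 1.003
```

```bash
cat > st.py <<'E'
from workcell import telemetry
import numpy as np,json
s=telemetry.get_state()
R=np.array(s["tcp_rot"])
print("t",round(s["clock"],2),"q",s["joint_pos"].round(3),"p",s["tool_pos"].round(4),"yawy",np.degrees(np.arctan2(R[1,1],R[0,1])).round(2),"z",R[:,2].round(3),"F",s["contact_force"].round(1),"w",round(s["gripper_width"],3))
open("log.jsonl","a").write(json.dumps([list(s["joint_pos"]),list(s["tool_pos"]),R.tolist()])+"\n")
E
python3 st.py
```

```text
t 1.82 q [ 0.381  0.27   1.521  0.     1.352 -0.354] p [0.4645 0.3055 0.3023] yawy 42.1 z [-0.001 -0.    -1.   ] F [ 0.5 -0.6  0.8] w 1.003
```

>>> carry_out(
  moves=[
    [[1, 0, 0, 0, 0, 0, 1], [1, 0, 0, 0, 0, 0, 1], [1, 0, 0, 0, 0, 0, 1], [1, 0, 0, 0, 0, 0, 1], [1, 0, 0, 0, 0, 0, 1], [1, 0, 0, 0, 0, 0, 1], [1, 0, 0, 0, 0, 0, 1], [1, 0, 0, 0, 0, 0, 1], [1, 0, 0, 0, 0, 0, 1], [1, 0, 0, 0, 0, 0, 1], [1, 0, 0, 0, 0, 0, 1], [1, 0, 0, 0, 0, 0, 1], [1, 0, 0, 0, 0, 0, 1], [1, 0, 0, 0, 0, 0, 1], [1, 0, 0, 0, 0, 0, 1], [1, 0, 0, 0, 0, 0, 1], [1, 0, 0, 0, 0, 0, 1], [1, 0, 0, 0, 0, 0, 1], [1, 0, 0, 0, 0, 0, 1], [1, 0, 0, 0, 0, 0, 1]],
  ],
)

```text
clock: 3.48
tool_pos: [0.4644, 0.3056, 0.3024]
tcp_rot: [[0.761, 0.649, -0.001], [0.649, -0.761, -0.0], [-0.001, -0.0, -1.0]]
contact_force: [-0.4, -0.4, 0.4]
gripper_width: 1.0
```

>>> carry_out(
  moves=[
    [[1, 0, 0, 0, 0, 0, 1], [1, 0, 0, 0, 0, 0, 1], [1, 0, 0, 0, 0, 0, 1], [1, 0, 0, 0, 0, 0, 1], [1, 0, 0, 0, 0, 0, 1], [1, 0, 0, 0, 0, 0, 1], [1, 0, 0, 0, 0, 0, 1], [1, 0, 0, 0, 0, 0, 1], [1, 0, 0, 0, 0, 0, 1], [1, 0, 0, 0, 0, 0, 1], [1, 0, 0, 0, 0, 0, 0.45], [1, 0, 0, 0, 0, 0, 0]],
  ],
)

```text
clock: 4.48
tool_pos: [0.4644, 0.3056, 0.3024]
tcp_rot: [[0.992, -0.127, -0.001], [-0.127, -0.992, -0.0], [-0.001, 0.0, -1.0]]
contact_force: [0.9, -1.3, 0.8]
gripper_width: 0.998
```

```bash
python3 st.py; python3 - <<'E'
from workcell import telemetry, imaging
from h import *
s=telemetry.get_state();T=toolT(s)
i=imaging.get_image("wrist");np.savez("w1.npz",T=T,**i);cv2.imwrite("pics/w1.png",i["pixels"][:,:,::-1])
E
```

```text
t 4.48 q [0.381 0.27  1.521 0.    1.352 2.08 ] p [0.4644 0.3056 0.3024] yawy -97.3 z [-0.001 -0.    -1.   ] F [ 0.9 -1.3  0.8] w 0.998
```

View pics/w1.png

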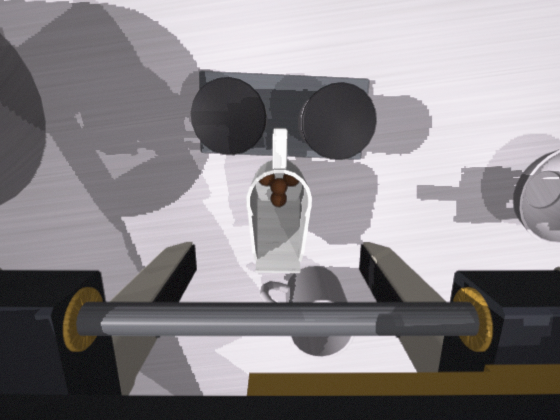

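Wrist view: the jug stands straight in the image, handle end at about (280,130), lip (256..301,269), rim sides x 248 and 311.

```bash
python3 - <<'E'
from h import *
i=load("w1.npz");T=i["T"];Ti=np.linalg.inv(T)
for n,uv,z in [("lip",[(256,269),(301,269)],.088),("rim",[(248.5,200),(311,200)],.09),("hend",[(273.5,130),(287,130)],.081)]:
    P=plane(i,uv,z,T);print(n,P.round(4).tolist(),"tool",((P-T[:3,3])@T[:3,:3]).round(4).tolist())
E
```

```text
lip [[0.3965, 0.337, 0.088], [0.3907, 0.2913, 0.088]] tool [[-0.0712, -0.0227, 0.2144], [-0.0711, 0.0234, 0.2144]]
rim [[0.4699, 0.3335, 0.09], [0.4623, 0.2742, 0.09]] tool [[0.0021, -0.0284, 0.2124], [0.0021, 0.0313, 0.2124]]
hend [[0.5311, 0.3015, 0.081], [0.5295, 0.289, 0.081]] tool [[0.0669, -0.0045, 0.2213], [0.0669, 0.0081, 0.2213]]
```

>>> carry_out(
  moves=[
    [[1, 0.05, 0.05, 0.9, 0, 0, 0], [1, 0, 0, 1, 0, 0, 0], [1, 0, 0, 1, 0, 0, 0], [1, 0, 0, 1, 0, 0, 0], [1, 0, 0, 1, 0, 0, 0], [1, 0, 0, 1, 0, 0, 0], [1, 0, 0, 1, 0, 0, 0], [1, 0, 0, 0.9, 0, 0, 0], [1, 0, 0, 0.6, 0, 0, 0], [1, 0, 0, 0.3, 0, 0, 0], [1, 0, 0, 0, 0, 0, 0], [-1, 0, 0, 0, 0, 0, 0], [-1, 0, 0, 0, 0, 0, 0], [-1, 0, 0, 0, 0, 0, 0], [-1, 0, 0, 0, 0, 0, 0], [-1, 0, 0, 0, 0, 0, 0], [-1, 0, 0, 0, 0, 0, 0], [-1, 0, 0, 0, 0, 0, 0], [-1, 0, 0, 0, 0, 0, 0]],
  ],
  squeeze=25,
)

```text
clock: 6.12
tool_pos: [0.4656, 0.3045, 0.1294]
tcp_rot: [[0.992, -0.126, 0.001], [-0.126, -0.992, 0.0], [0.001, -0.0, -1.0]]
contact_force: [-0.4, -1.9, 5.8]
gripper_width: 0.663
```

```bash
python3 st.py
```

```text
t 6.12 q [ 0.379  0.444  1.734 -0.     0.963  2.076] p [0.4656 0.3045 0.1294] yawy -97.23 z [ 0.001  0.    -1.   ] F [-0.4 -1.9  5.8] w 0.663
```

>>> carry_out(
  moves=[
    [[-1, 0, 0, -0.1, 0, 0, 0], [-1, 0, 0, -0.3, 0, 0, 0], [-1, 0, 0, -0.5, 0, 0, 0], [-1, 0, 0, -0.6, 0, 0, 0], [-1, 0, 0, -0.6, 0, 0, 0], [-1, 0, 0, -0.6, 0, 0, 0], [-1, 0, 0, -0.6, 0, 0, 0], [-1, 0, 0, -0.6, 0, 0, 0], [-1, 0, 0, -0.6, 0, 0, 0], [-1, 0, 0, -0.6, 0, 0, 0], [-1, 0, 0, -0.6, 0, 0, 0], [-1, 0, 0, -0.5, 0, 0, 0], [-1, 0, 0, -0.3, 0, 0, 0], [-1, 0, 0, -0.1, 0, 0, 0], [-1, 0, 0, 0, 0, 0, 0]],
  ],
)

```text
clock: 7.37
tool_pos: [0.4655, 0.3046, 0.2612]
tcp_rot: [[0.992, -0.126, 0.001], [-0.126, -0.992, 0.0], [0.001, -0.0, -1.0]]
contact_force: [0.1, 0.4, -3.9]
gripper_width: 0.666
```

```bash
python3 st.py; python3 - <<'E'
from workcell import telemetry, imaging
from h import *
s=telemetry.get_state();T=toolT(s)
i=imaging.get_image("wrist");np.savez("w2.npz",T=T,**i);cv2.imwrite("pics/w2.png",i["pixels"][:,:,::-1])
i=imaging.get_image("scene");cv2.imwrite("pics/s2.png",cv2.resize(i["pixels"][190:400,250:560,::-1],None,fx=2,fy=2))
E
```

```text
t 7.37 q [0.379 0.3   1.583 0.    1.258 2.076] p [0.4655 0.3046 0.2612] yawy -97.23 z [ 0.001  0.    -1.   ] F [ 0.1  0.4 -3.9] w 0.666
```

View pics/w2.png

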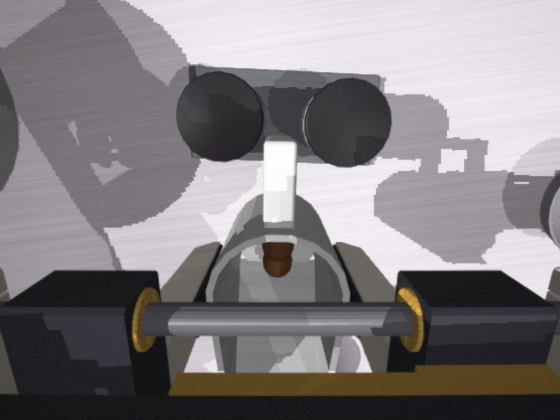

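View pics/s2.png

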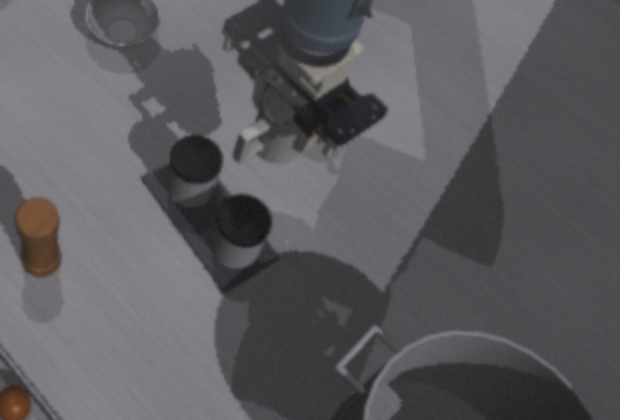

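>>> carry_out(
  moves=[
    [[-1, 0.11, 0.3, 0, 0, 0, 0], [-1, 0.23, 0.6, 0, 0, 0, 0], [-1, 0.34, 0.9, 0, 0, 0, 0], [-1, 0.358, 0.95, 0, 0, 0, 0], [-1, 0.358, 0.95, 0, 0, 0, 0], [-1, 0.358, 0.95, 0, 0, 0, 0], [-1, 0.358, 0.95, 0, 0, 0, 0], [-1, 0.358, 0.95, 0, 0, 0, 0], [-1, 0.358, 0.95, 0, 0, 0, 0], [-1, 0.358, 0.95, 0, 0, 0, 0], [-1, 0.358, 0.95, 0, 0, 0, 0], [-1, 0.358, 0.95, 0, 0, 0, 0], [-1, 0.358, 0.95, 0, 0, 0, 0], [-1, 0.358, 0.95, 0, 0, 0, 0], [-1, 0.358, 0.95, 0, 0, 0, 0], [-1, 0.358, 0.95, 0, 0, 0, 0], [-1, 0.358, 0.95, 0, 0, 0, 0], [-1, 0.34, 0.9, 0, 0, 0, 0], [-1, 0.23, 0.6, 0, 0, 0, 0], [-1, 0.17, 0.46, 0, 0, 0, 0]],
  ],
)

```text
clock: 9.13
tool_pos: [0.5499, -0.0522, 0.2604]
tcp_rot: [[0.992, -0.128, -0.001], [-0.128, -0.992, -0.0], [-0.001, 0.0, -1.0]]
contact_force: [0.2, -0.3, -3.0]
gripper_width: 0.665
```

>>> carry_out(
  moves=[
    [[-1, 0, 0, 0, 0, 0, -0.4], [-1, 0, 0, 0, 0, 0, -0.8], [-1, 0, 0, 0, 0, 0, -1], [-1, 0, 0, 0, 0, 0, -1], [-1, 0, 0, 0, 0, 0, -1], [-1, 0, 0, 0, 0, 0, -1], [-1, 0, 0, 0, 0, 0, -1], [-1, 0, 0, 0, 0, 0, -1], [-1, 0, 0, 0, 0, 0, -1], [-1, 0, 0, 0, 0, 0, -1], [-1, 0, 0, 0, 0, 0, -1], [-1, 0, 0, 0, 0, 0, -1], [-1, 0, 0, 0, 0, 0, -1], [-1, 0, 0, 0, 0, 0, -1], [-1, 0, 0, 0, 0, 0, -1], [-1, 0, 0, 0, 0, 0, -1], [-1, 0, 0, 0, 0, 0, -1], [-1, 0, 0, 0, 0, 0, -1], [-1, 0, 0, 0, 0, 0, -0.9], [-1, 0, 0, 0, 0, 0, -0.53]],
  ],
)

```text
clock: 10.8
tool_pos: [0.5497, -0.05, 0.2605]
tcp_rot: [[0.201, 0.98, -0.001], [0.98, -0.201, 0.0], [0.0, -0.001, -1.0]]
contact_force: [-0.3, 0.0, -3.6]
gripper_width: 0.662
```

```bash
python3 st.py
```

```text
t 10.8 q [-0.293  0.294  1.593  0.     1.255 -0.09 ] p [ 0.5497 -0.05    0.2605] yawy -11.6 z [-0.001  0.    -1.   ] F [-0.3  0.  -3.6] w 0.662
```

>>> carry_out(
  moves=[
    [[-1, 0, 0, 0.3, 0, 0, 0], [-1, 0, 0, 0.5, 0, 0, 0], [-1, 0, 0, 0.8, 0, 0, 0], [-1, 0, 0, 0.8, 0, 0, 0], [-1, 0, 0, 0.8, 0, 0, 0], [-1, 0, 0, 0.8, 0, 0, 0], [-1, 0, 0, 0.7, 0, 0, 0], [-1, 0, 0, 0.6, 0, 0, 0], [-1, 0, 0, 0.4, 0, 0, 0], [-1, 0, 0, 0.3, 0, 0, 0], [-1, 0, 0, 0.2, 0, 0, 0], [-1, 0, 0, 0.1, 0, 0, 0], [-1, 0, 0, 0.1, 0, 0, 0], [-1, 0, 0, 0, 0, 0, 0], [-1, 0, 0, 0, 0, 0, 0]],
  ],
)

```text
clock: 12.05
tool_pos: [0.5503, -0.0502, 0.1332]
tcp_rot: [[0.205, 0.979, 0.001], [0.979, -0.205, -0.0], [-0.0, 0.001, -1.0]]
contact_force: [0.4, 0.1, -2.1]
gripper_width: 0.665
```

```bash
python3 st.py
```

```text
t 12.05 q [-0.293  0.433  1.74   0.     0.968 -0.086] p [ 0.5503 -0.0502  0.1332] yawy -11.84 z [ 0.001 -0.    -1.   ] F [ 0.4  0.1 -2.1] w 0.665
```

>>> carry_out(
  moves=[
    [[-1, 0, 0, 0.08, 0, 0, 0], [-1, 0, 0, 0.07, 0, 0, 0], [-1, 0, 0, 0.05, 0, 0, 0], [-1, 0, 0, 0, 0, 0, 0], [-1, 0, 0, 0, 0, 0, 0]],
  ],
)

```text
clock: 12.47
tool_pos: [0.5502, -0.0502, 0.1294]
tcp_rot: [[0.205, 0.979, 0.001], [0.979, -0.205, -0.0], [-0.0, 0.001, -1.0]]
contact_force: [-1.4, -0.1, 3.3]
gripper_width: 0.666
```

>>> carry_out(
  moves=[
    [[1, 0, 0, 0, 0, 0, 0], [1, 0, 0, 0, 0, 0, 0], [1, 0, 0, 0, 0, 0, 0], [1, 0, 0, 0, 0, 0, 0], [1, 0, 0, 0, 0, 0, 0], [1, 0, 0, 0, 0, 0, 0], [1, 0, 0, -0.3, 0, 0, 0], [1, 0, 0, -0.6, 0, 0, 0], [1, 0, 0, -1, 0, 0, 0], [1, 0, 0, -1, 0, 0, 0], [1, 0, 0, -1, 0, 0, 0], [1, 0, 0, -1, 0, 0, 0], [1, 0, 0, -1, 0, 0, 0], [1, 0, 0, -1, 0, 0, 0], [1, 0, 0, -1, 0, 0, 0], [1, 0, 0, -0.6, 0, 0, 0], [1, 0, 0, 0, 0, 0, 0]],
  ],
)

```text
clock: 13.88
tool_pos: [0.5512, -0.0504, 0.3024]
tcp_rot: [[0.205, 0.979, 0.006], [0.979, -0.205, -0.002], [-0.0, 0.006, -1.0]]
contact_force: [-0.0, -1.3, -0.2]
gripper_width: 0.998
```

```bash
python3 st.py; python3 - <<'E'
from workcell import telemetry, imaging
from h import *
s=telemetry.get_state();T=toolT(s)
i=imaging.get_image("wrist");np.savez("w3.npz",T=T,**i);cv2.imwrite("pics/w3.png",i["pixels"][:,:,::-1])
i=imaging.get_image("top");np.savez("t3.npz",**i);cv2.imwrite("pics/t3.png",i["pixels"][:,:,::-1])
E
```

```text
t 13.88 q [-0.293  0.262  1.531  0.     1.342 -0.086] p [ 0.5512 -0.0504  0.3024] yawy -11.83 z [ 0.006 -0.002 -1.   ] F [-0.  -1.3 -0.2] w 0.998
```

View pics/w3.png

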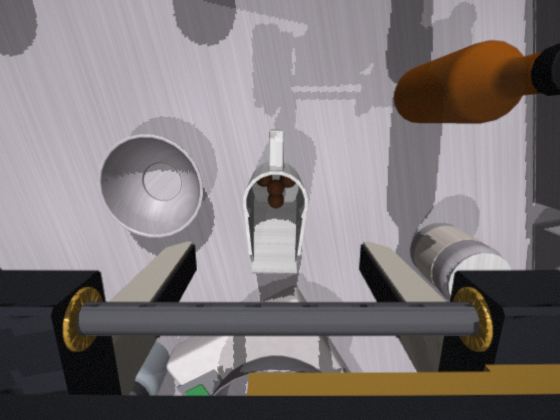

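View pics/t3.png

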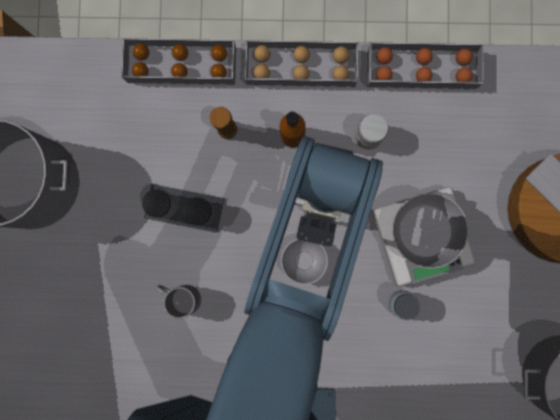

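Wrist view: jug stands released, handle end at (276.5,131), lip (250..299,272), rim sides 245/306 at row 200, nutmegs inside near (276,190). Measuring, plus a quick kinematic fit for reach.

```bash
python3 - <<'E'
from h import *
i=load("w3.npz");T=i["T"]
for n,uv,z in [("lip",[(250.5,272),(299,272)],.088),("rim",[(245,200),(306.5,200)],.09),("hend",[(270,131),(283,131)],.081)]:
    P=plane(i,uv,z,T);print(n,P.mean(0).round(4).tolist(),"tool",((P-T[:3,3])@T[:3,:3]).round(4).tolist())
import json
from scipy.optimize import least_squares
D=[json.loads(l) for l in open("log.jsonl")]
from scipy.spatial.transform import Rotation as Ro
def fk(q,p):
    h,L1,L2,Lt,d,e=p
    R=Ro.from_euler('z',q[0]);x=np.array([0,d,h])
    A=Ro.from_euler('y',q[1]);x=x+A.apply([0,0,L1]);A=A*Ro.from_euler('y',q[2]);x=x+A.apply([e,0,L2])
    A=A*Ro.from_euler('z',q[3])*Ro.from_euler('y',q[4]);x=x+A.apply([0,0,Lt])
    return R.apply(x)
f=lambda p:np.concatenate([(fk(q,p)-t)*1e3 for q,t,_ in D]+[(np.array(p)-[.3,.45,.43,.25,.11,0])*.5])
r=least_squares(f,[.3,.45,.43,.25,.11,0]);print(r.x.round(4),np.abs(f(r.x)).max())
E
```

```text
lip [0.5351, -0.1226, 0.088] tool [[-0.0738, -0.0272, 0.2142], [-0.074, 0.0226, 0.2145]]
rim [0.5518, -0.0479, 0.09] tool [[0.0027, -0.0306, 0.2122], [0.0026, 0.0282, 0.2125]]
hend [0.5656, 0.0145, 0.081] tool [[0.0665, -0.0066, 0.2213], [0.0665, 0.0055, 0.2214]]
[0.222  0.5344 0.4259 0.2831 0.1108 0.0602] 0.04219668813900637
```

>>> carry_out(
  moves=[
    [[1, 0.82, -0.005, 0.25, 0, 0, 0], [1, 0.82, -0.005, 0.25, 0, 0, 0], [1, 0.82, -0.005, 0.25, 0, 0, 0], [1, 0.82, -0.005, 0.25, 0, 0, 0], [1, 0.82, -0.005, 0.25, 0, 0, 0], [1, 0.82, -0.005, 0.25, 0, 0, 0], [1, 0.82, -0.005, 0.25, 0, 0, 0], [1, 0.82, -0.005, 0.25, 0, 0, 0], [1, 0.82, -0.005, 0.25, 0, 0, 0], [1, 0.82, -0.005, 0.25, 0, 0, 0], [1, 0, 0, 0, 0, -0.98, 0], [1, 0, 0, 0, 0, -0.98, 0], [1, 0, 0, 0, 0, -0.98, 0], [1, 0, 0, 0, 0, -0.98, 0], [1, 0, 0, 0, 0, -0.98, 0], [1, 0, 0, 0, 0, -0.98, 0], [1, 0, 0, 0, 0, -0.98, 0], [1, 0, 0, 0, 0, -0.98, 0], [1, 0, 0, 0, 0, -0.98, 0], [1, 0, 0, 0, 0, -0.98, 0]],
  ],
)

```text
clock: 15.65
tool_pos: [0.5823, 0.1107, 0.2473]
tcp_rot: [[0.143, 0.979, -0.146], [0.69, -0.204, -0.694], [-0.709, -0.002, -0.705]]
contact_force: [0.3, -0.4, -0.2]
gripper_width: 0.999
```

```bash
python3 st.py; python3 - <<'E'
from workcell import telemetry, imaging
from h import *
s=telemetry.get_state();T=toolT(s)
i=imaging.get_image("wrist");np.savez("w4.npz",T=T,**i);cv2.imwrite("pics/w4.png",i["pixels"][:,:,::-1])
i=imaging.get_image("scene");cv2.imwrite("pics/s4.png",i["pixels"][:,:,::-1])
E
```

```text
t 15.65 q [ 0.297  0.621  1.319 -0.672  1.637  0.61 ] p [0.5823 0.1107 0.2473] yawy -11.79 z [-0.146 -0.694 -0.705] F [ 0.3 -0.4 -0.2] w 0.999
```

View pics/w4.png

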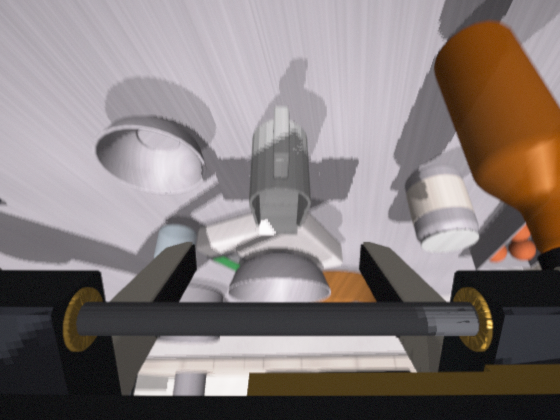

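View pics/s4.png

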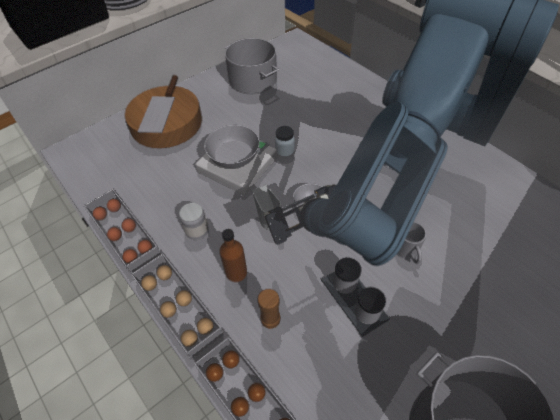

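Wrist view: handle bar seen end to end at columns ~274–288, rows 108–175, jug behind it. Checking its lateral offset.

```bash
python3 - <<'E'
from h import *
i=load("w4.npz");T=i["T"]
im=i["pixels"][90:230,220:340,::-1];cv2.imwrite("pics/c4.png",cv2.resize(im,None,fx=4,fy=4,interpolation=cv2.INTER_CUBIC))
C=cloud(i,T)
for v in range(106,180,6):
    print(v,[(C[v,u].round(3)).tolist() for u in (276,281,286)], ((C[v,281]-T[:3,3])@T[:3,:3]).round(4))
E
```

```text
106 [[0.561, 0.016, 0.026], [0.566, 0.016, 0.026], [0.57, 0.014, 0.025]] [0.0888 0.0037 0.2242]
112 [[0.561, 0.017, 0.035], [0.566, 0.016, 0.034], [0.57, 0.014, 0.033]] [0.0833 0.0037 0.2186]
118 [[0.561, 0.017, 0.042], [0.566, 0.015, 0.041], [0.57, 0.014, 0.041]] [0.078  0.0037 0.214 ]
124 [[nan, nan, nan], [0.566, 0.015, 0.048], [0.57, 0.015, 0.049]] [0.0728 0.0036 0.2095]
130 [[0.561, 0.016, 0.056], [0.566, 0.016, 0.056], [0.57, 0.015, 0.056]] [0.0678 0.0036 0.2034]
136 [[0.561, 0.016, 0.063], [0.566, 0.016, 0.063], [0.57, 0.014, 0.062]] [0.0628 0.0035 0.1986]
142 [[0.561, 0.016, 0.069], [0.566, 0.016, 0.07], [0.57, 0.014, 0.069]] [0.0581 0.0035 0.1928]
148 [[0.561, 0.016, 0.076], [0.565, 0.015, 0.076], [0.57, 0.015, 0.076]] [0.0533 0.0035 0.1899]
154 [[0.561, 0.015, 0.081], [0.565, 0.013, 0.08], [0.569, 0.013, 0.081]] [0.0484 0.0035 0.1884]
160 [[0.559, 0.006, 0.081], [0.564, 0.006, 0.081], [0.568, 0.004, 0.081]] [0.0429 0.0035 0.1923]
166 [[0.558, -0.001, 0.081], [0.562, -0.004, 0.08], [0.567, -0.003, 0.082]] [0.0366 0.0037 0.2004]
172 [[0.556, -0.011, 0.081], [0.56, -0.012, 0.081], [0.565, -0.013, 0.081]] [0.0304 0.0037 0.2057]
178 [[0.554, -0.021, 0.08], [0.558, -0.021, 0.081], [0.563, -0.023, 0.08]] [0.0237 0.0038 0.2122]
```

View pics/c4.png

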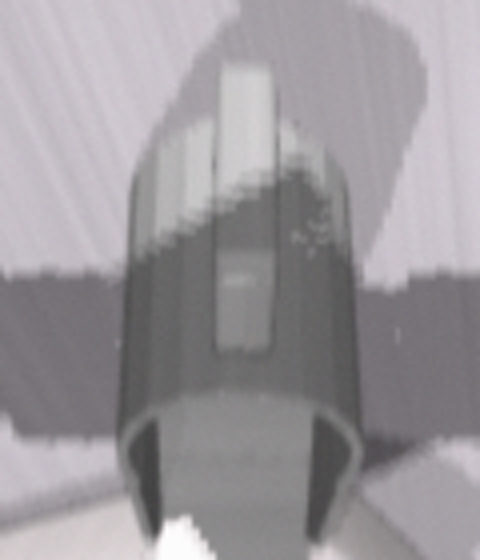

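>>> carry_out(
  moves=[
    [[1, 0.8, 0.05, 0, 0, 0, 0], [1, 0.8, 0.05, 0, 0, 0, 0], [1, 0.8, 0.05, 0, 0, 0, 0], [1, 0.8, 0.05, 0, 0, 0, 0], [1, 0, 0, 0.5, 0, 0, 0], [1, 0, 0, 0.9, 0, 0, 0], [1, 0, 0, 0.9, 0, 0, 0], [1, 0, 0, 0.9, 0, 0, 0], [1, 0, 0, 0.9, 0, 0, 0], [1, 0, 0, 0, 0, 0, 0]],
  ],
)

```text
clock: 16.58
tool_pos: [0.5823, 0.0952, 0.1426]
tcp_rot: [[0.143, 0.978, -0.15], [0.692, -0.207, -0.692], [-0.708, -0.005, -0.707]]
contact_force: [-1.1, -0.3, -0.9]
gripper_width: 1.0
```

```bash
python3 st.py; python3 - <<'E'
from workcell import telemetry, imaging
from h import *
s=telemetry.get_state();T=toolT(s)
i=imaging.get_image("wrist");np.savez("w5.npz",T=T,**i);cv2.imwrite("pics/w5.png",i["pixels"][:,:,::-1])
E
```

```text
t 16.58 q [ 0.274  0.723  1.416 -0.679  1.47   0.718] p [0.5823 0.0952 0.1426] yawy -11.96 z [-0.15  -0.692 -0.707] F [-1.1 -0.3 -0.9] w 1.0
```

View pics/w5.png

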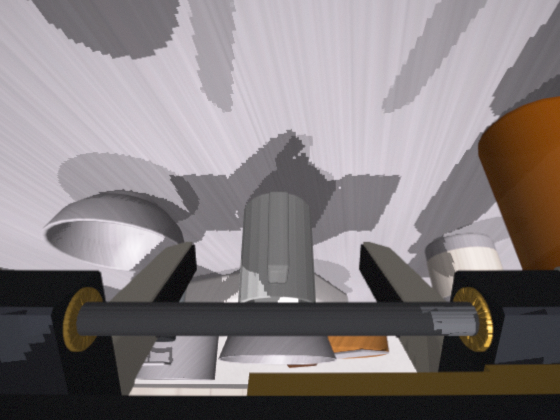

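>>> carry_out(
  moves=[
    [[1, 0, 0.05, 0.6, 0, 0, 0], [1, 0, 0, 0.6, 0, 0, 0], [1, 0, 0, 0.6, 0, 0, 0], [1, 0, 0, 0.5, 0, 0, 0], [1, 0, 0, 0.4, 0, 0, 0], [1, 0, 0, 0.23, 0, 0, 0], [1, 0, 0, 0, 0, 0, 0]],
  ],
)

```text
clock: 17.22
tool_pos: [0.576, 0.0558, 0.1031]
tcp_rot: [[0.145, 0.979, -0.147], [0.693, -0.206, -0.691], [-0.707, -0.002, -0.708]]
contact_force: [0.1, -0.0, 0.3]
gripper_width: 1.002
```

```bash
python3 st.py; python3 - <<'E'
from workcell import telemetry, imaging
from h import *
s=telemetry.get_state();T=toolT(s)
i=imaging.get_image("wrist");np.savez("w6.npz",T=T,**i);cv2.imwrite("pics/w6.png",i["pixels"][:,:,::-1])
E
```

```text
t 17.22 q [ 0.22   0.743  1.5   -0.717  1.359  0.753] p [0.576  0.0558 0.1031] yawy -11.89 z [-0.147 -0.691 -0.708] F [ 0.1 -0.   0.3] w 1.002
```

View pics/w6.png

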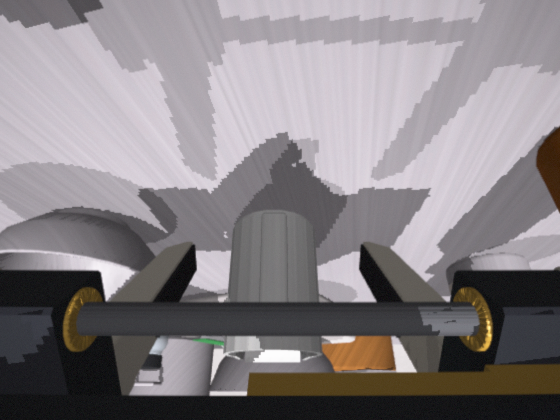

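>>> carry_out(
  moves=[
    [[-1, 0, 0, 0, 0, 0, 0], [-1, 0, 0, 0, 0, 0, 0], [-1, 0, 0, 0, 0, 0, 0], [-1, 0, 0, 0, 0, 0, 0], [-1, 0, 0, 0, 0, 0, 0], [-1, 0, 0, 0, 0, 0, 0], [-1, 0, 0, 0, 0, 0, 0], [-1, 0, 0, 0, 0, 0, 0], [-1, 0, 0, 0, 0, 0, 0], [-1, 0, 0, 0, 0, 0, 0], [-1, 0, 0, 0, 0, 0, 0], [-1, 0, 0, 0, 0, 0, 0]],
  ],
  squeeze=60,
)

```text
clock: 18.27
tool_pos: [0.5765, 0.0567, 0.104]
tcp_rot: [[0.145, 0.979, -0.145], [0.693, -0.205, -0.691], [-0.706, -0.0, -0.708]]
contact_force: [0.3, 0.5, -0.2]
gripper_width: 0.187
```

```bash
python3 st.py; python3 - <<'E'
from workcell import telemetry, imaging
from h import *
s=telemetry.get_state();T=toolT(s)
i=imaging.get_image("wrist");np.savez("w7.npz",T=T,**i);cv2.imwrite("pics/w7.png",i["pixels"][:,:,::-1])
E
```

```text
t 18.27 q [ 0.221  0.742  1.498 -0.717  1.359  0.753] p [0.5765 0.0567 0.104 ] yawy -11.84 z [-0.145 -0.691 -0.708] F [ 0.3  0.5 -0.2] w 0.187
```

View pics/w7.png

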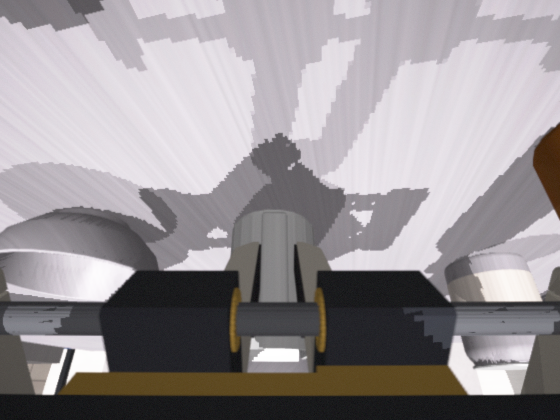

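>>> carry_out(
  moves=[
    [[-1, 0, 0, 0, 0, 0, 0], [-1, 0, 0, 0, 0, 0, 0], [-1, 0, 0, 0, 0, 0, 0], [-1, 0, 0, 0, 0, 0, 0]],
  ],
)

```text
clock: 18.65
tool_pos: [0.5763, 0.0568, 0.1039]
tcp_rot: [[0.145, 0.979, -0.145], [0.693, -0.205, -0.691], [-0.706, -0.001, -0.708]]
contact_force: [-1.2, 0.4, 1.9]
gripper_width: 0.146
```

>>> carry_out(
  moves=[
    [[-1, -0.1, 0, -0.1, 0, 0, 0], [-1, -0.2, 0, -0.2, 0, 0, 0], [-1, -0.3, 0, -0.3, 0, 0, 0], [-1, -0.3, 0, -0.3, 0, 0, 0], [-1, -0.3, 0, -0.3, 0, 0, 0], [-1, -0.3, 0, -0.3, 0, 0, 0], [-1, -0.2, 0, -0.2, 0, 0, 0], [-1, -0.1, 0, -0.1, 0, 0, 0], [-1, 0, 0, 0, 0, 0, 0]],
  ],
)

```text
clock: 19.4
tool_pos: [0.5769, 0.0568, 0.156]
tcp_rot: [[0.146, 0.979, -0.144], [0.693, -0.205, -0.691], [-0.706, 0.002, -0.709]]
contact_force: [-1.2, -0.8, -4.1]
gripper_width: 0.147
```

```bash
python3 st.py; python3 - <<'E'
from workcell import telemetry, imaging
from h import *
s=telemetry.get_state();T=toolT(s)
i=imaging.get_image("wrist");np.savez("w8.npz",T=T,**i);cv2.imwrite("pics/w8.png",i["pixels"][:,:,::-1])
i=imaging.get_image("scene");np.savez("s8.npz",T=T,**i);cv2.imwrite("pics/s8.png",cv2.resize(i["pixels"][120:320,150:420,::-1],None,fx=2.8,fy=2.8))
E
```

```text
t 19.4 q [ 0.221  0.674  1.474 -0.707  1.428  0.693] p [0.5769 0.0568 0.156 ] yawy -11.83 z [-0.144 -0.691 -0.709] F [-1.2 -0.8 -4.1] w 0.147
```

View pics/w8.png

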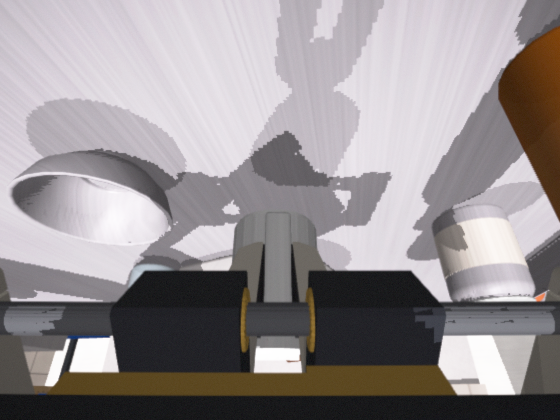

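View pics/s8.png

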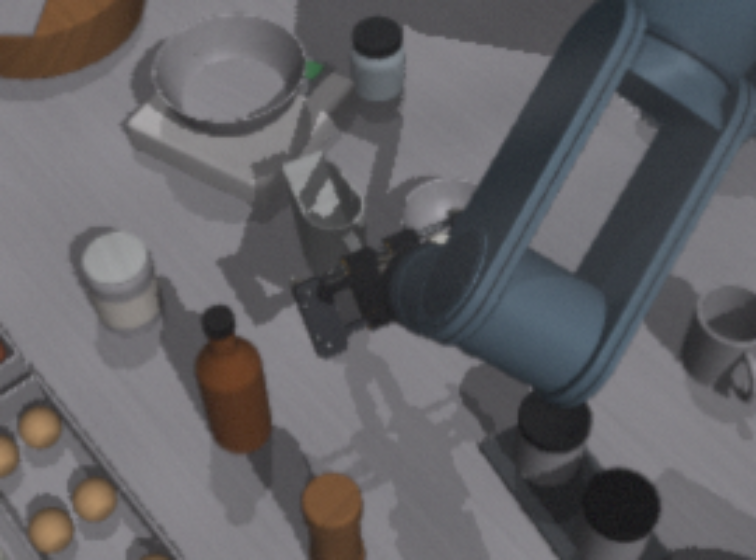

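Held without slip (handle still central, jug level). Raise, then move in over the bowl.

>>> carry_out(
  moves=[
    [[-1, -0.3, 0, -0.3, 0, 0, 0], [-1, -0.6, 0, -0.6, 0, 0, 0], [-1, -0.7, 0, -0.7, 0, 0, 0], [-1, -0.7, 0, -0.7, 0, 0, 0], [-1, -0.4, 0, -0.4, 0, 0, 0], [-1, -0.2, 0, -0.2, 0, 0, 0], [-1, -0.3, 0, 0.3, 0, 0, 0], [-1, -0.5, 0, 0.5, 0, 0, 0], [-1, -0.7, -0.1, 0.7, 0, 0, 0], [-1, -0.7, -0.1, 0.7, 0, 0, 0], [-1, -0.7, 0, 0.7, 0, 0, 0], [-1, -0.7, 0, 0.7, 0, 0, 0], [-1, -0.7, 0, 0.7, 0, 0, 0], [-1, -0.5, 0, 0.5, 0, 0, 0], [-1, -0.3, 0, 0.3, 0, 0, 0], [-1, 0, 0, 0, 0, 0, 0], [-1, 0, 0, 0, 0, 0, 0]],
  ],
)

```text
clock: 20.92
tool_pos: [0.5427, -0.0842, 0.2363]
tcp_rot: [[0.146, 0.979, -0.146], [0.693, -0.206, -0.691], [-0.706, -0.001, -0.708]]
contact_force: [-0.9, 0.5, -3.7]
gripper_width: 0.146
```

```bash
python3 st.py; python3 - <<'E'
from workcell import telemetry, imaging
from h import *
s=telemetry.get_state();T=toolT(s)
print("lip",(T@[-.1189,-.001,.1412,1])[:3].round(4))
for n in("scene","top"):
    i=imaging.get_image(n);np.savez(n+"9.npz",T=T,**i);print(n,proj(i,(T@[-.1189,-.001,.1412,1])[:3]),proj(i,[.496,-.308,.064]))
    cv2.imwrite(f"pics/{n}9.png",i["pixels"][:,:,::-1])
im=cv2.resize(cv2.imread("pics/scene9.png")[90:250,150:350],None,fx=3,fy=3);im2=cv2.resize(cv2.imread("pics/top9.png")[150:310,330:530],None,fx=3,fy=3)
cv2.imwrite("pics/s9.png",im);cv2.imwrite("pics/t9.png",im2)
E
```

```text
t 20.92 q [ 1.000e-03  4.710e-01  1.613e+00 -7.860e-01  1.349e+00  5.070e-01] p [ 0.5427 -0.0842  0.2363] yawy -11.9 z [-0.146 -0.691 -0.708] F [-0.9  0.5 -3.7] w 0.146
lip [ 0.5038 -0.2639  0.2202]
scene [[234.90283934 125.67847092]] [[233.95964464 154.17079121]]
top [[423.10717385 224.39191107]] [[426.21472789 230.90462275]]
```

View pics/s9.png

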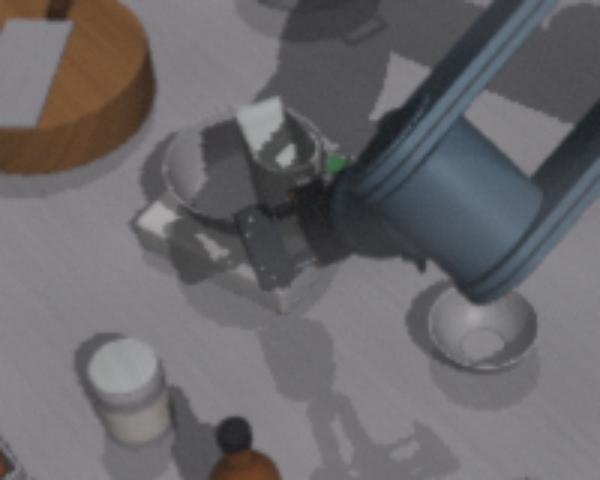

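View pics/t9.png

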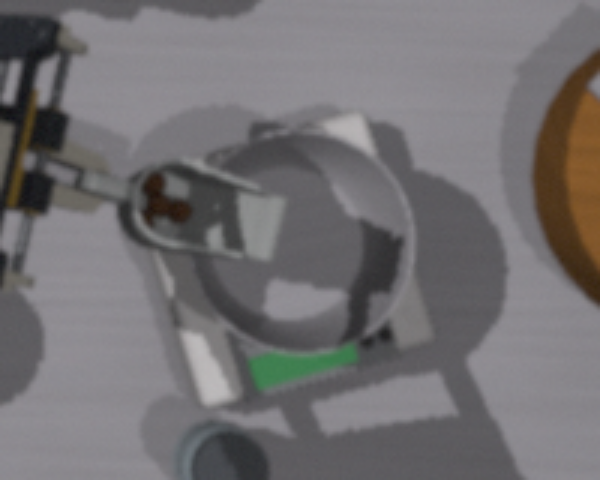

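```bash
python3 - <<'E'
from h import *
i=load("top0.npz")
# rim circle from c2 crop: x 137..432, y 97..390
f=lambda x,y:(360+x/4-.375,170+y/4-.375)
print("rim L,R,T,B",plane(i,[f(137,243),f(432,243),f(285,97),f(285,390)],.112).round(4)[:,:2].tolist())
print("floor",plane(i,[f(205,243),f(367,243),f(285,142),f(285,350)],.064).round(4)[:,:2].tolist())
C=cloud(i);Z=C[:,:,2]
s=(slice(180,285),slice(375,485))
P=C[s][(Z[s]>.105)&(Z[s]<.12)];print(P.min(0),P.max(0),len(P))
i=load("scene0.npz");C=cloud(i);Z=C[:,:,2];s=(slice(120,175),slice(195,265))
P=C[s][(Z[s]>.107)&(Z[s]<.118)];print(P.min(0),P.max(0),len(P),cv2.minEnclosingCircle(P[:,:2].astype(np.float32)))
E
```

```text
rim L,R,T,B [[0.4937, -0.2218], [0.4976, -0.3918], [0.5806, -0.3066], [0.4109, -0.3079]]
floor [[0.4964, -0.2712], [0.4987, -0.3682], [0.5585, -0.3187], [0.4334, -0.3196]]
[ 0.40846652 -0.39370836  0.10503079] [ 0.5827062  -0.21836284  0.11935429] 588
[ 0.41024465 -0.3986868   0.10701141] [ 0.58512763 -0.22165858  0.11765979] 290 ((0.4980960786342621, -0.3099917471408844), 0.09066414088010788)
```

>>> carry_out(
  moves=[
    [[-1, -0.287, 0, -0.232, 0, 0.5, 0], [-1, -0.583, 0, -0.452, 0, 1, 0], [-1, -0.583, 0, -0.452, 0, 1, 0], [-1, -0.583, 0, -0.452, 0, 1, 0], [-1, -0.583, 0, -0.452, 0, 1, 0], [-1, -0.583, 0, -0.452, 0, 1, 0], [-1, -0.583, 0, -0.452, 0, 1, 0], [-1, -0.583, 0, -0.452, 0, 1, 0], [-1, -0.287, 0, -0.232, 0, 0.5, 0], [-1, 0, 0, 0, 0, 0, 0]],
  ],
)

```text
clock: 21.85
tool_pos: [0.5338, -0.1303, 0.3454]
tcp_rot: [[0.205, 0.978, -0.027], [0.968, -0.207, -0.141], [-0.144, 0.003, -0.99]]
contact_force: [-0.2, -0.6, -3.7]
gripper_width: 0.145
```

```bash
python3 st.py; python3 - <<'E'
from workcell import telemetry, imaging
from h import *
s=telemetry.get_state();T=toolT(s)
print("lip",(T@[-.1189,-.001,.1412,1])[:3].round(4), np.degrees(np.arctan2(s["tcp_rot"][2,0],-s["tcp_rot"][2,2])))
i=imaging.get_image("top");print(proj(i,(T@[-.1189,-.001,.1412,1])[:3]))
cv2.imwrite("pics/t10.png",cv2.resize(i["pixels"][150:310,330:530,::-1],None,fx=3,fy=3))
E
```

```text
t 21.85 q [-0.369  0.233  1.471 -0.144  1.413 -0.139] p [ 0.5338 -0.1303  0.3454] yawy -11.93 z [-0.027 -0.141 -0.99 ] F [-0.2 -0.6 -3.7] w 0.145
lip [ 0.5047 -0.2652  0.2228] -8.268091492948885
[[424.01019201 223.9231032 ]]
```

View pics/t10.png

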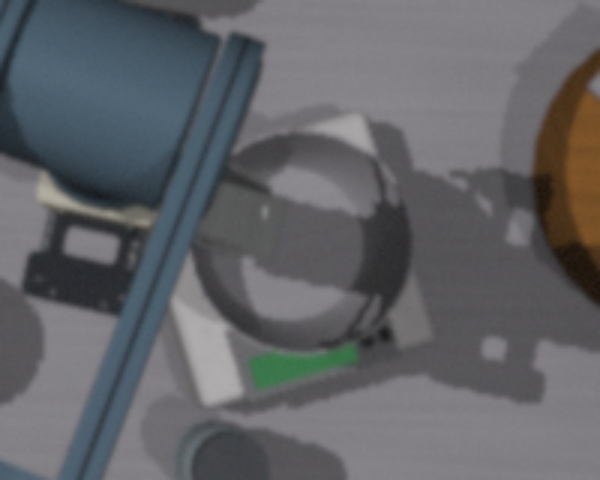

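>>> carry_out(
  moves=[
    [[-1, 0.05, 0, 0.4, 0, 0, 0], [-1, 0.12, 0, 0.8, 0, 0, 0], [-1, 0.14, 0, 0.95, 0, 0, 0], [-1, 0.14, 0, 0.95, 0, 0, 0], [-1, 0.09, 0, 0.6, 0, 0, 0], [-1, 0, 0, 0, 0, 0, 0], [-1, -0.434, 0, -0.344, 0, 0.75, 0], [-1, -0.434, 0, -0.344, 0, 0.75, 0], [-1, -0.434, 0, -0.344, 0, 0.75, 0], [-1, -0.434, 0, -0.344, 0, 0.75, 0], [-1, -0.434, 0, -0.344, 0, 0.75, 0], [-1, -0.434, 0, -0.344, 0, 0.75, 0], [-1, -0.434, 0, -0.344, 0, 0.75, 0], [-1, -0.434, 0, -0.344, 0, 0.75, 0], [-1, -0.434, 0, -0.344, 0, 0.75, 0], [-1, -0.434, 0, -0.344, 0, 0.75, 0], [-1, -0.434, 0, -0.344, 0, 0.75, 0], [-1, -0.434, 0, -0.344, 0, 0.75, 0], [-1, 0, 0, 0, 0, 0, 0]],
  ],
)

```text
clock: 23.48
tool_pos: [0.5095, -0.2437, 0.3275]
tcp_rot: [[0.175, 0.978, 0.11], [0.82, -0.207, 0.534], [0.545, -0.003, -0.838]]
contact_force: [0.2, -0.3, -4.3]
gripper_width: 0.147
```

```bash
cat > look.py <<'E'
import sys;from workcell import telemetry, imaging
from h import *
n=sys.argv[1]
s=telemetry.get_state();T=toolT(s)
print("lip",(T@[-.1189,-.001,.1412,1])[:3].round(4), "tip",44.9+np.degrees(np.arctan2(s["tcp_rot"][2,0],-s["tcp_rot"][2,2])))
i=imaging.get_image("top");a=cv2.resize(i["pixels"][150:310,360:500,::-1],None,fx=2.8,fy=2.8)
i=imaging.get_image("scene");b=cv2.resize(i["pixels"][90:250,160:300,::-1],None,fx=2.8,fy=2.8)
cv2.imwrite(f"pics/{n}.png",np.hstack([a,b]))
E
python3 st.py; python3 look.py l11
```

```text
t 23.48 q [-0.869  0.398  1.389  0.448  1.721 -0.675] p [ 0.5095 -0.2437  0.3275] yawy -11.93 z [ 0.11   0.534 -0.838] F [ 0.2 -0.3 -4.3] w 0.147
lip [ 0.5033 -0.2656  0.1443] tip 77.92315024443768
```

View pics/l11.png

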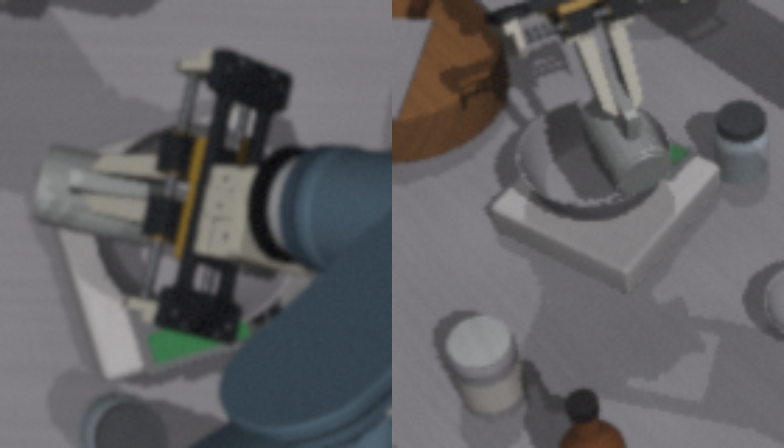

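>>> carry_out(
  moves=[
    [[-1, 0, 0, 0, 0, 0, 0], [-1, 0, 0, 0, 0, 0, 0], [-1, 0, 0, 0, 0, 0, 0], [-1, 0, 0, 0, 0, 0, 0], [-1, 0, 0, 0, 0, 0, 0], [-1, 0, 0, 0, 0, 0, 0], [-1, -0.287, 0, -0.232, 0, 0.5, 0], [-1, -0.287, 0, -0.232, 0, 0.5, 0], [-1, 0, 0, 0, 0, 0, 0], [-1, 0, 0, 0, 0, 0, 0], [-1, 0, 0, 0, 0, 0, 0], [-1, 0, 0, 0, 0, 0, 0], [-1, 0, 0, 0, 0, 0, 0], [-1, 0, 0, 0, 0, 0, 0], [-1, 0, 0, 0, 0, 0, 0], [-1, 0, 0, 0, 0, 0, 0], [-1, 0, 0, 0, 0, 0, 0], [-1, 0, 0, 0, 0, 0, 0], [-1, 0, 0, 0, 0, 0, 0], [-1, 0, 0, 0, 0, 0, 0]],
  ],
)

```text
clock: 25.25
tool_pos: [0.507, -0.2558, 0.3303]
tcp_rot: [[0.163, 0.979, 0.125], [0.776, -0.205, 0.597], [0.61, -0.0, -0.792]]
contact_force: [0.4, -0.0, -3.3]
gripper_width: 0.145
```

```bash
python3 st.py; python3 look.py l12
```

```text
t 25.25 q [-0.909  0.43   1.364  0.496  1.781 -0.705] p [ 0.507  -0.2558  0.3303] yawy -11.84 z [ 0.125  0.597 -0.792] F [ 0.4 -0.  -3.3] w 0.145
lip [ 0.5043 -0.2636  0.1459] tip 82.48319740385611
```

View pics/l12.png

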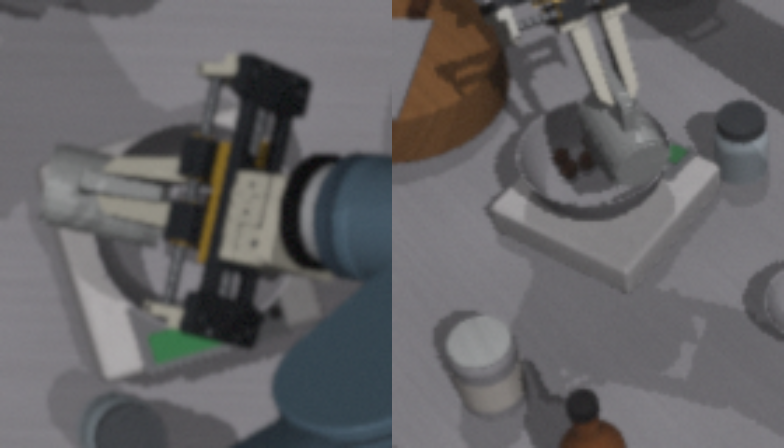

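Nutmegs appear in the bowl around (575,160). Counting closer.

```bash
cat > cnt.py <<'E'
import sys;from workcell import imaging
from h import *
i=imaging.get_image("scene");cv2.imwrite(f"pics/{sys.argv[1]}.png",cv2.resize(i["pixels"][110:180,190:280,::-1],None,fx=7,fy=7,interpolation=cv2.INTER_CUBIC))
E
python3 cnt.py n12
```

```text
(no output)
```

View pics/n12.png

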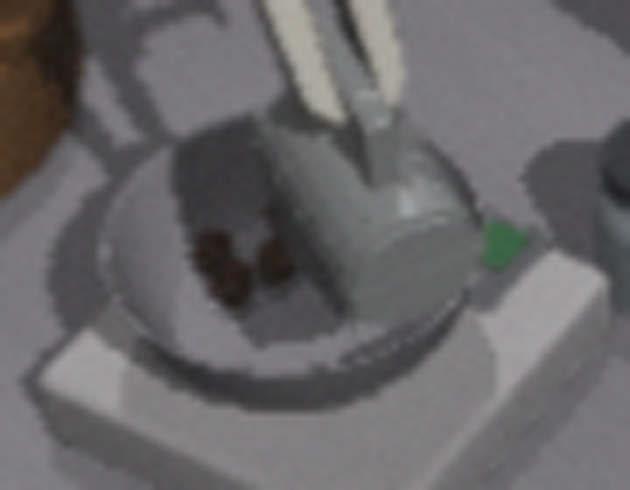

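>>> carry_out(
  moves=[
    [[-1, 0, 0, 0, 0, 0, 0], [-1, -0.287, 0, -0.232, 0, 0.5, 0], [-1, 0, 0, 0, 0, 0, 0], [-1, 0, 0, 0, 0, 0, 0], [-1, 0, 0, 0, 0, 0, 0], [-1, 0, 0, 0, 0, 0, 0], [-1, 0.37, 0, -0.475, 0, 0, 0], [-1, 0.37, 0, -0.475, 0, 0, 0], [-1, 0.37, 0, -0.475, 0, 0, 0], [-1, 0.37, 0, -0.475, 0, 0, 0], [-1, 0.37, 0, -0.475, 0, 0, 0], [-1, 0, 0, 0, 0, 0, 0], [-1, 0, 0, 0, 0, 0, 0]],
  ],
)

```text
clock: 26.48
tool_pos: [0.5051, -0.2652, 0.3917]
tcp_rot: [[0.156, 0.979, 0.133], [0.752, -0.205, 0.626], [0.64, 0.002, -0.769]]
contact_force: [0.2, 0.2, -3.2]
gripper_width: 0.144
```

```bash
python3 st.py; python3 cnt.py n13
```

```text
t 26.48 q [-0.93   0.416  1.252  0.537  1.924 -0.653] p [ 0.5051 -0.2652  0.3917] yawy -11.84 z [ 0.133  0.626 -0.769] F [ 0.2  0.2 -3.2] w 0.144
```

View pics/n13.png

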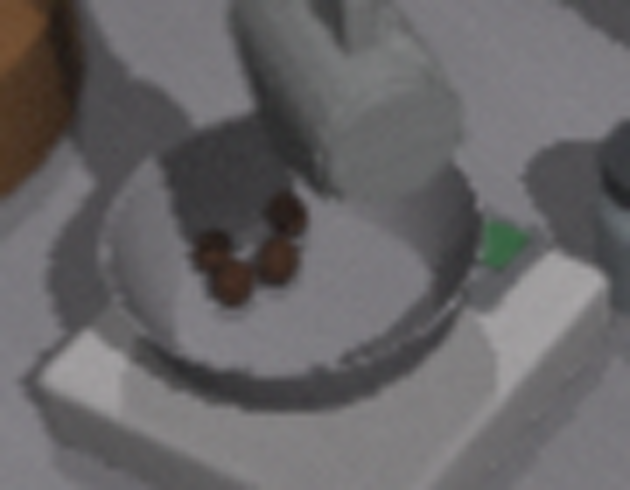

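All four nutmegs lie in the bowl: (212,250), (232,283), (278,260), (287,215) in the crop. Back away and untip.

>>> carry_out(
  moves=[
    [[-1, 0.35, 0, 0.3, 0, 0, 0], [-1, 0.768, 0, 0.64, 0, 0, 0], [-1, 0.768, 0, 0.64, 0, 0, 0], [-1, 0.768, 0, 0.64, 0, 0, 0], [-1, 0.768, 0, 0.64, 0, 0, 0], [-1, 0.768, 0, 0.64, 0, 0, 0], [-1, 0.768, 0, 0.64, 0, 0, 0], [-1, 0.768, 0, 0.64, 0, 0, 0], [-1, 0.768, 0, 0.64, 0, 0, 0], [-1, 0.768, 0, 0.64, 0, 0, 0], [-1, 0.35, 0, 0.3, 0, 0, 0], [-1, 0, 0, 0, 0, -0.5, 0], [-1, 0, 0, 0, 0, -1, 0], [-1, 0, 0, 0, 0, -1, 0], [-1, 0, 0, 0, 0, -1, 0], [-1, 0, 0, 0, 0, -1, 0], [-1, 0, 0, 0, 0, -1, 0], [-1, 0, 0, 0, 0, -1, 0], [-1, 0, 0, 0, 0, -1, 0], [-1, 0, 0, 0, 0, -1, 0]],
  ],
)

```text
clock: 28.2
tool_pos: [0.5454, -0.0706, 0.3903]
tcp_rot: [[0.205, 0.979, 0.002], [0.979, -0.205, 0.013], [0.013, -0.001, -1.0]]
contact_force: [-1.1, 0.1, -2.8]
gripper_width: 0.141
```

>>> carry_out(
  moves=[
    [[-1, 0, 0, 0, 0, -1, 0], [-1, 0, 0, 0, 0, -1, 0], [-1, 0, 0, 0, 0, -1, 0], [-1, 0, 0, 0, 0, -1, 0], [-1, 0, 0, 0, 0, -1, 0], [-1, 0, 0, 0, 0, -1, 0], [-1, 0, 0, 0, 0, -1, 0], [-1, 0, 0, 0, 0, -1, 0], [-1, 0, 0, 0, 0, -1, 0], [-1, 0, 0, 0, 0, -0.9, 0], [-1, 0, 0, 0, 0, 0, 0], [-1, 0, 0, 0, 0, 0, 0]],
  ],
)

```text
clock: 29.2
tool_pos: [0.5456, -0.0698, 0.3889]
tcp_rot: [[0.144, 0.979, -0.145], [0.701, -0.204, -0.683], [-0.698, -0.004, -0.716]]
contact_force: [-0.9, -0.3, -2.8]
gripper_width: 0.147
```

```bash
python3 st.py; python3 - <<'E'
from workcell import telemetry, imaging
from h import *
s=telemetry.get_state();R=s["tcp_rot"];T=toolT(s)
print("tip deg from down",np.degrees(np.arctan2(R[2,0],-R[2,2])),R.round(3).tolist())
print("to place+.03, tool units",((np.array([.5765,.0565,.134])-s["tool_pos"])@R/.02).round(3), "down.03", (np.array([0,0,-.03])@R/.02).round(3))
i=imaging.get_image("wrist");cv2.imwrite("pics/w14.png",i["pixels"][:,:,::-1])
i=imaging.get_image("top");cv2.imwrite("pics/t14.png",i["pixels"][:,:,::-1])
E
```

```text
t 29.2 q [ 0.021  0.344  1.402 -0.748  1.603  0.282] p [ 0.5456 -0.0698  0.3889] yawy -11.77 z [-0.145 -0.683 -0.716] F [-0.9 -0.3 -2.8] w 0.147
tip deg from down -44.29696787038214 [[0.144, 0.979, -0.145], [0.701, -0.204, -0.683], [-0.698, -0.004, -0.716]]
to place+.03, tool units [13.552  0.269  4.583] down.03 [1.048 0.005 1.074]
```

View pics/w14.png

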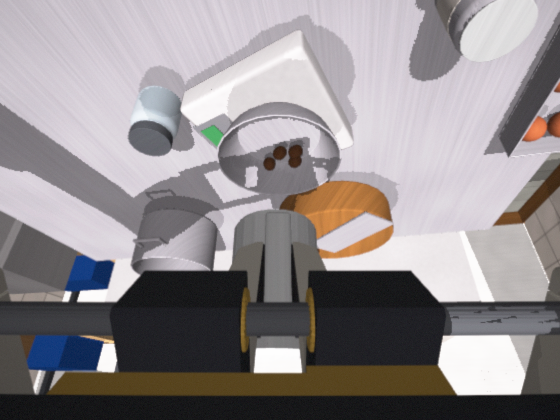

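View pics/t14.png

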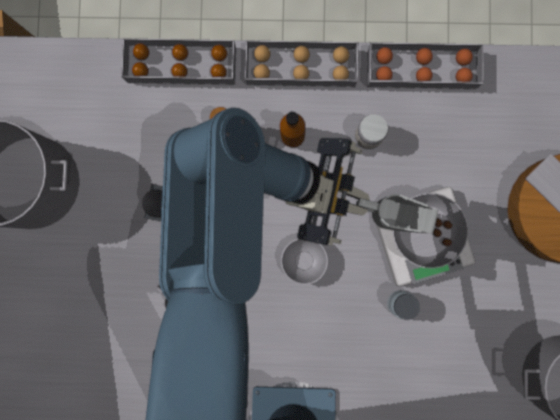

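>>> carry_out(
  moves=[
    [[-1, 0.4, 0, 0.13, 0, -0.1, 0], [-1, 0.968, 0.02, 0.327, 0, 0, 0], [-1, 0.968, 0.02, 0.327, 0, 0, 0], [-1, 0.968, 0.02, 0.327, 0, 0, 0], [-1, 0.968, 0.02, 0.327, 0, 0, 0], [-1, 0.968, 0.02, 0.327, 0, 0, 0], [-1, 0.968, 0.02, 0.327, 0, 0, 0], [-1, 0.968, 0.02, 0.327, 0, 0, 0], [-1, 0.968, 0.02, 0.327, 0, 0, 0], [-1, 0.968, 0.02, 0.327, 0, 0, 0], [-1, 0.968, 0.02, 0.327, 0, 0, 0], [-1, 0.968, 0.02, 0.327, 0, 0, 0], [-1, 0.968, 0.02, 0.327, 0, 0, 0], [-1, 0.968, 0.02, 0.327, 0, 0, 0], [-1, 0.57, 0.02, 0.2, 0, 0, 0], [-1, 0, 0, 0, 0, 0, 0], [-1, 0, 0, 0, 0, 0, 0]],
  ],
)

```text
clock: 30.72
tool_pos: [0.5774, 0.0523, 0.1343]
tcp_rot: [[0.145, 0.979, -0.145], [0.693, -0.205, -0.691], [-0.706, -0.001, -0.708]]
contact_force: [0.4, -0.2, -3.0]
gripper_width: 0.146
```

```bash
python3 st.py; python3 - <<'E'
from workcell import telemetry
import numpy as np
s=telemetry.get_state();R=s["tcp_rot"]
print(np.degrees(np.arctan2(R[2,0],-R[2,2])),R.round(3).tolist())
print(((np.array([s["tool_pos"][0],s["tool_pos"][1],.1045])-s["tool_pos"])@R/.02).round(3))
E
```

```text
t 30.72 q [ 0.214  0.701  1.488 -0.714  1.396  0.713] p [0.5774 0.0523 0.1343] yawy -11.84 z [-0.145 -0.691 -0.708] F [ 0.4 -0.2 -3. ] w 0.146
-44.94712476200439 [[0.145, 0.979, -0.145], [0.693, -0.205, -0.691], [-0.706, -0.001, -0.708]]
[1.051e+00 1.000e-03 1.053e+00]
```

>>> carry_out(
  moves=[
    [[-1, 0.2, 0, 0.2, 0, 0, 0], [-1, 0.25, 0, 0.25, 0, 0, 0], [-1, 0.2, 0, 0.2, 0, 0, 0], [-1, 0.15, 0, 0.15, 0, 0, 0], [-1, 0.1, 0, 0.1, 0, 0, 0], [-1, 0.07, 0, 0.07, 0, 0, 0], [-1, 0.05, 0, 0.05, 0, 0, 0], [-1, 0, 0, 0, 0, 0, 0], [-1, 0, 0, 0, 0, 0, 0]],
  ],
)

```text
clock: 31.47
tool_pos: [0.5774, 0.0526, 0.1056]
tcp_rot: [[0.145, 0.979, -0.145], [0.693, -0.205, -0.691], [-0.706, 0.0, -0.708]]
contact_force: [-0.2, 0.2, -2.4]
gripper_width: 0.143
```

>>> carry_out(
  moves=[
    [[-1, 0.04, 0, 0.04, 0, 0, 0], [-1, 0.03, 0, 0.03, 0, 0, 0], [-1, 0, 0, 0, 0, 0, 0], [-1, 0, 0, 0, 0, 0, 0]],
  ],
)

```text
clock: 31.8
tool_pos: [0.5776, 0.0527, 0.1041]
tcp_rot: [[0.146, 0.979, -0.144], [0.693, -0.205, -0.691], [-0.706, 0.001, -0.708]]
contact_force: [-0.0, 2.0, 0.5]
gripper_width: 0.14
```

>>> carry_out(
  moves=[
    [[1, 0, 0, 0, 0, 0, 0], [1, 0, 0, 0, 0, 0, 0], [1, 0, 0, 0, 0, 0, 0], [1, 0, 0, 0, 0, 0, 0], [1, 0, 0, 0, 0, 0, 0], [1, 0, 0, 0, 0, 0, 0], [1, 0, 0, 0, 0, 0, 0], [1, 0, 0, 0, 0, 0, 0], [1, 0, 0, 0, 0, 0, 0], [1, 0, 0, 0, 0, 0, 0], [1, 0, 0, 0, 0, 0, 0], [1, 0, 0, 0, 0, 0, 0]],
  ],
)

```text
clock: 32.8
tool_pos: [0.5773, 0.0526, 0.1036]
tcp_rot: [[0.145, 0.979, -0.145], [0.693, -0.205, -0.691], [-0.706, -0.0, -0.708]]
contact_force: [-0.6, 0.1, 0.5]
gripper_width: 0.955
```

```bash
python3 st.py; python3 - <<'E'
from workcell import imaging
from h import *
i=imaging.get_image("wrist");cv2.imwrite("pics/w15.png",i["pixels"][:,:,::-1])
E
```

```text
t 32.8 q [ 0.214  0.741  1.501 -0.721  1.355  0.75 ] p [0.5773 0.0526 0.1036] yawy -11.84 z [-0.145 -0.691 -0.708] F [-0.6  0.1  0.5] w 0.955
```

View pics/w15.png

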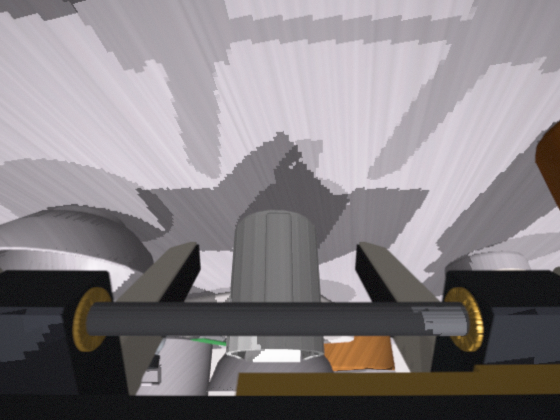

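Jug stands, fingers open and clear. Retract along the tool axis.

>>> carry_out(
  moves=[
    [[1, 0, 0, -0.4, 0, 0, 0], [1, 0, 0, -0.8, 0, 0, 0], [1, 0, 0, -0.9, 0, 0, 0], [1, 0, 0, -0.9, 0, 0, 0], [1, 0, 0, -0.9, 0, 0, 0], [1, 0, 0, -0.9, 0, 0, 0], [1, 0, 0, -0.9, 0, 0, 0], [1, 0, 0, -0.9, 0, 0, 0], [1, 0, 0, -0.5, 0, 0, 0], [1, -0.6, 0, -0.6, 0, 0, 0], [1, -0.6, 0, -0.6, 0, 0, 0], [1, -0.6, 0, -0.6, 0, 0, 0], [1, -0.6, 0, -0.6, 0, 0, 0], [1, 0, 0, 0, 0, 0, 0], [1, 0, 0, 0, 0, 0, 0]],
  ],
)

```text
clock: 34.1
tool_pos: [0.5981, 0.1501, 0.2736]
tcp_rot: [[0.148, 0.979, -0.143], [0.694, -0.206, -0.69], [-0.705, 0.002, -0.709]]
contact_force: [-0.8, 0.3, 0.2]
gripper_width: 1.003
```

```bash
python3 st.py; python3 - <<'E'
from workcell import telemetry,imaging
from h import *
s=telemetry.get_state();T=toolT(s)
i=imaging.get_image("wrist");np.savez("w16.npz",T=T,**i);cv2.imwrite("pics/w16.png",i["pixels"][:,:,::-1])
i=imaging.get_image("scene");cv2.imwrite("pics/s16.png",i["pixels"][:,:,::-1])
i=imaging.get_image("top");cv2.imwrite("pics/t16.png",i["pixels"][:,:,::-1]);C=cloud(i);np.savez("t16.npz",**i)
for n,z in (("wrist",0),):pass
i0=load("top0.npz")
d=np.abs(i0["z_map"]-i["z_map"])>.02
for n,(u,v) in dict(mug=(180,302),bowl=(304,261),bottle=(292,118),mill=(221,116),jar=(404,305),can=(372,128)).items():print(n,C[v,u].round(3))
E
```

```text
t 34.1 q [ 0.342  0.651  1.193 -0.656  1.734  0.589] p [0.5981 0.1501 0.2736] yawy -11.88 z [-0.143 -0.69  -0.709] F [-0.8  0.3  0.2] w 1.003
mug [0.305 0.292 0.008]
bowl [ 0.415 -0.017  0.008]
bottle [0.731 0.019 0.202]
mill [0.749 0.185 0.135]
jar [ 0.32  -0.253  0.083]
can [ 0.737 -0.17   0.094]
```

View pics/w16.png

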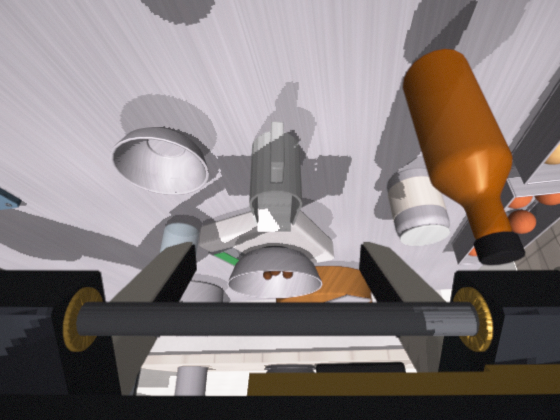

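View pics/s16.png

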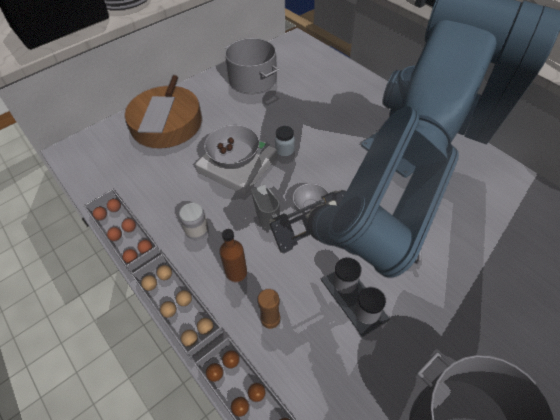

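View pics/t16.png

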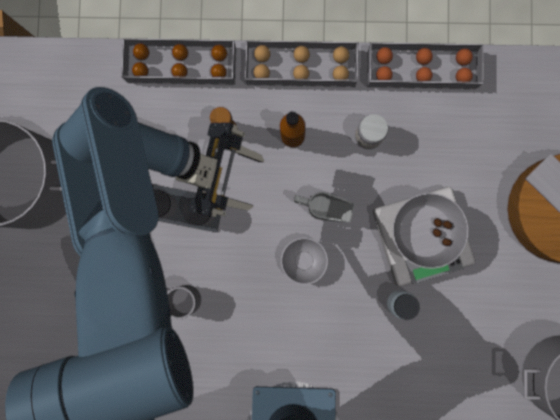

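Top view: jug upright and empty at (327,207); four nutmegs in the weighing bowl around (442,232); bystanders unchanged. One last level and distance check, then hand in.

```bash
python3 - <<'E'
from h import *
i=load("t16.npz");C=cloud(i);Z=C[:,:,2]
s=(slice(185,230),slice(293,358));Zs=Z[s];P=C[s][(Zs>.075)&(Zs<.11)]
A=np.c_[P[:,:2],np.ones(len(P))];B=P[(P[:,2]>.083)];c=np.linalg.lstsq(np.c_[B[:,:2]-B[:,:2].mean(0),np.ones(len(B))],B[:,2],rcond=None)[0]
print(len(B),"slopes",c.round(3),"x/y range",P[:,:2].min(0).round(3),P[:,:2].max(0).round(3))
im=i["pixels"][190:275,390:475].astype(int);m=((im[:,:,0]-im[:,:,2]>25)&(im.sum(2)<330)).astype(np.uint8)
n,l,st,ce=cv2.connectedComponentsWithStats(m)
for k in range(1,n):
    if st[k,4]>5: print(st[k,4],np.linalg.norm(plane(i,[ce[k]+[390,190]],.075)[0,:2]-[.496,-.308]).round(3))
from workcell import bot
print(bot.close_job())
E
```

```text
222 slopes [0.002 0.004 0.088] x/y range [ 0.512 -0.131] [0.582 0.012]
35 0.032
35 0.049
33 0.022
38 0.052
the job is handed in; nothing more can be done
None
```

The task is done and handed in at about 34 s of the 72 s. The hand-in reports no verdict, so the results below come from my own last checks.

**What I did**
- I pinched the jug on its side facets and lifted it straight up from between the canisters.
- I stood it at about (0.55, −0.05) with its spout towards the weighing bowl, and let go.
- I took it by the handle with the tool leaning at 45°. I then tipped it to about 85° with the lip low (about 0.145 m) and 45 mm short of the bowl's centre.
- I set it back upright near the same spot, let go and backed the arm away.

**Last checks**
- **Nutmegs:** all four lie in the bowl, 22 to 52 mm from its centre.
- **Jug:** it is empty. Its rim slopes by less than 0.01 rad at about the right height (0.088 m), and it stands over 0.35 m from its first spot.
- **Bystanders:** depth readings at the same pixels as at the start agree to within about 4 mm. The one exception is the mug's inner floor, which read 10 mm higher, but in the picture it was not visibly moved.
- **Arm:** it was clear of everything, with no contact force beyond the sensor's noise.

No check failed. One reading needed a second look: the gripper first read 17 mm on the 14 mm handle because the fingers were still closing. It settled at about 13.6 mm after a few more rows.

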